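Load cross-section mounts into the sprung microscope carrier

ROBOT

A 6-joint arm with a two-finger parallel gripper is mounted at the origin on a cart in front of the work surface, level with it; the furniture and walls round the work are solid. World frame = base frame: x ahead of the robot, y to its left, z up, the work surface at z = 0. Lengths are in m, angles in rad, forces in N, time in s.
With the tool pointing down it reaches from about 0.35 to 0.775 m from the base axis. Payload 5.5 kg.
Tool frame: the origin (TCP) lies at the very end of the fingers, on their centre line; the grasp point (between the pads) lies 19 mm behind it (env.grasp_offset is the distance from the TCP to the grasp point, in m); z points along the fingers, x is the direction in which the jaws open and shut, and the axes are right-handed (so a half turn about z gives the same grasp; the last joint's range is limited). The gripper opens to 85 mm and grips with 20 to 120 N. Pads are 22 mm wide; open, the fingers measure 114 mm over their backs; the gripper's body (76 mm by 85 mm) begins 54 mm behind the grasp point. The pads swing forward as they close: fully open they stand 13 mm farther back than shut.
Start: joints at [-1.417, 0.313, 0.046, 1.304, 0, 1.431], TCP at [0.167, -0.55, 0.231] pointing down, gripper open.
Joint ranges: [-2.76, 2.76], [-0.86, 1.69], [-1.03, 1.26], [-2.2, 2.34], [-1.47, 1.5], [-3.14, 3.14]. Speed limits (rad/s): [2.57, 2.57, 3.14, 3.14, 3.14, 3.14].

INTERFACE

Orientations are given as a unit quaternion [w, x, y, z].
In Python, from workcell import status, viewer, env gives the robot as it stands.
- The arm moves only by the tool carry_out, never from a script. Its argument "plan" is a list of rows, each an object of numbers: "x", "y", "z": the shift along the tool's x, y, z in m; "ax", "ay", "az": the turn, a rotation vector about the tool's x, y, z in rad; "hand": the opening, from 0 (shut) to 1 (fully open). In form: [{"x": .., "y": .., "z": .., "ax": .., "ay": .., "az": .., "hand": ..}, ...]. A call has 1 to 12 rows; each row is the pose to reach, as a shift and turn from the pose measured when the call began, along the tool's axes at that moment; what a row does not reach only later rows make up. A row lasts 1/12 s, in which the tool goes at most 41.7 mm and 7.16 degrees, less where a joint would pass 70% of its speed; a pose out of reach is approached as far as the arm can. A call with a gripper value outside its range is refused whole. The fingers move at their own pace and stop on an object; "squeeze" is the grip in N (left out, the last holds). Time passes only in rows, so rows that repeat a pose let the fingers close. It gives the time, the measured TCP pose, the force and the opening at its end, in the units of the state.
- status.get_state(): the state, without advancing time (a new reading comes with each control period).
- viewer.read_camera(name): name is "scene" or "top"; returns the picture (400x640x3 uint8, red, green, blue); there is no depth.
- viewer.camera_model(name): a dict with "vfov" (degrees; the focal length in pixels is half the picture's height over the tangent of half this angle, whatever the lens; pixels are square), "cx", "cy" (the principal point, pixels), "T" (4x4, takes a point from camera to world coordinates). Camera axes: x right, y down, z forward; pixel columns grow to the right and rows downward; lengths in m; the calibration is good to about 2 mm. A picture is of the moment at which its call begins. camera_model takes no time and is no camera call.
- env.hand_in(): hands the job in, once; it reports no verdict.
The state is a dict: "clock": time; "joint_pos": joint angles; "qvel": joint speeds; "tau": joint torques, N m; "tcp_pos": TCP position; "orientation": TCP orientation; "wrist_force": force on the tool from outside, world axes, zero at the start; "ft_torque": the same for the moment, N m; "finger_gap": finger opening in m.
Only numpy, scipy, OpenCV 4.12 (cv2) and the standard library are available. Lean on these libraries where they do the work, as an engineer would, in place of code of your own. Each camera call takes 0.05 s, during which the arm holds its last target.

TASK

The four cured resin cross-section mounts stand in a row in the wooden rack, in no fixed order. Move each one, polished face up, into the aluminium nest on the steel carrier rail that is bored for its diameter, and push it down past the sprung balls until it sits fully home on the nest's floor, so that all four faces lie level for the microscope. Leave the tweezers and the loupe where they lie.

Things in the scene. Friction and masses are not known exactly. Their poses are not given: they have to be found in the camera images.
- mount_25_mid (a point): centre (half-way up) of the smallest resin mount, an upright amber-brown cylinder 25 mm wide, 40 mm tall; z up out of its polished face. Foot tapers 2 mm in radius over 3 mm; ring groove 8 mm up. Starts in one (changing) of four round wells, 54 mm wide, in a row 64 mm apart in the wooden rack, whose well floors are 8 mm and top 16 mm above the worktop
- mount_32_mid (a point): centre (half-way up) of the second smallest resin mount, an upright amber-brown cylinder 32 mm wide, 40 mm tall; z up out of its polished face. Foot tapers 2 mm in radius over 3 mm; ring groove 8 mm up. Starts in one (changing) of four round wells, 54 mm wide, in a row 64 mm apart in the wooden rack, whose well floors are 8 mm and top 16 mm above the worktop
- mount_38_mid (a point): centre (half-way up) of the second largest resin mount, an upright amber-brown cylinder 38 mm wide, 40 mm tall; z up out of its polished face. Foot tapers 2 mm in radius over 3 mm; ring groove 8 mm up. Starts in one (changing) of four round wells, 54 mm wide, in a row 64 mm apart in the wooden rack, whose well floors are 8 mm and top 16 mm above the worktop
- mount_45_mid (a point): centre (half-way up) of the largest resin mount, an upright amber-brown cylinder 45 mm wide, 40 mm tall; z up out of its polished face. Foot tapers 2 mm in radius over 3 mm; ring groove 8 mm up. Starts in one (changing) of four round wells, 54 mm wide, in a row 64 mm apart in the wooden rack, whose well floors are 8 mm and top 16 mm above the worktop
- nest_25_floor (a point): centre of the bore floor, 11 mm above the worktop, of the 25 mm mount's nest: block 61x70 mm (x along the rail, y across), top 27 mm up, bore 27.4 mm, 16 deep, mouth 35.4 mm. Four nests, 64 mm apart, in changing order. Sprung balls in the +-y walls stop the foot some 6 to 8 mm too high; 4 to 8 N down snaps them into the groove. Fully home, 24 mm of the mount stand above the block
- nest_32_floor (a point): centre of the bore floor, 11 mm above the worktop, of the 32 mm mount's nest: block 61x70 mm (x along the rail, y across), top 27 mm up, bore 34.4 mm, 16 deep, mouth 42.4 mm. Four nests, 64 mm apart, in changing order. Sprung balls in the +-y walls stop the foot some 6 to 8 mm too high; 4 to 8 N down snaps them into the groove. Fully home, 24 mm of the mount stand above the block
- nest_38_floor (a point): centre of the bore floor, 11 mm above the worktop, of the 38 mm mount's nest: block 61x70 mm (x along the rail, y across), top 27 mm up, bore 40.4 mm, 16 deep, mouth 48.4 mm. Four nests, 64 mm apart, in changing order. Sprung balls in the +-y walls stop the foot some 6 to 8 mm too high; 4 to 8 N down snaps them into the groove. Fully home, 24 mm of the mount stand above the block
- nest_45_floor (a point): centre of the bore floor, 11 mm above the worktop, of the 45 mm mount's nest: block 61x70 mm (x along the rail, y across), top 27 mm up, bore 47.4 mm, 16 deep, mouth 55.4 mm. Four nests, 64 mm apart, in changing order. Sprung balls in the +-y walls stop the foot some 6 to 8 mm too high; 4 to 8 N down snaps them into the groove. Fully home, 24 mm of the mount stand above the block
- tweezers: steel tweezers, 122 mm long, 16 mm wide, 9 mm high, lying loose between rack and rail; origin under the middle; to be left alone
- loupe: small folding loupe, 27 x 42 x 13 mm, lying loose between rack and rail; origin under the middle; to be left alone
Mind the look-alikes: they are no part of the job. Leave any turquoise look-alike of the part that bears mount_25_mid alone.

How it is judged:
At the end, for the whole second after the job is handed in: Each of the four mounts stands upright (within 0.1 rad), polished face up, in the nest bored for its diameter: within 6 mm of the bore's axis, its foot on the nest floor (height within +2.5 / -3.5 mm of fully home), released and at rest (horizontal distance between mount_25_mid and nest_25_floor below 0.006 m and z of mount_25_mid in the frame of nest_25_floor between 0.0165 and 0.0225 m and angle between each of mount_25_mid, mount_32_mid, mount_38_mid, mount_45_mid's own z axis and vertical below 0.1 rad and linear speed of each of mount_25, mount_32, mount_38, mount_45 below 0.02 m/s and horizontal distance between mount_32_mid and nest_32_floor below 0.006 m and z of mount_32_mid in the frame of nest_32_floor between 0.0165 and 0.0225 m and horizontal distance between mount_38_mid and nest_38_floor below 0.006 m and z of mount_38_mid in the frame of nest_38_floor between 0.0165 and 0.0225 m and horizontal distance between mount_45_mid and nest_45_floor below 0.006 m and z of mount_45_mid in the frame of nest_45_floor between 0.0165 and 0.0225 m); the robot touches nothing.
It fails at once if the tweezers moved by more than 20 mm (distance of tweezers from where it was at the start of the episode above 0.02 m).
It fails at once if the loupe moved by more than 20 mm (distance of loupe from where it was at the start of the episode above 0.02 m).
It also fails if it takes over 96 s, if anything falls off the work surface, if the arm or the gripper's body presses on something with over 40 N, if the wrist force passes 120 N, or if a joint passes its speed limit or range.

## Working session

There is one attempt and no reset: what is moved stays moved. The work goes in short steps, Python scripts to look and compute and a tool call to move; the robot and the scene stay as the last step left them, time stands still between calls to the robot, and variables do not carry over. Pictures are saved under pics/ and viewed, and the job is handed in when it is done.

Besides the shell and the picture viewer there is one more tool, called after "Emit:" as name(argument=value, ...), one argument or row to a line, values as JSON. carry_out: Moves the arm, as the interface text tells. Its arguments: {"type":"object","properties":{"plan":{"type":"array"},"squeeze":{"type":"number"}},"required":["plan"]}

```bash
mkdir -p pics; ls; python3 - <<'E'
from workcell import status, viewer, env
import cv2
print(status.get_state())
for n in("scene","top"):
    m=viewer.camera_model(n);print(n,m)
    cv2.imwrite(f"pics/{n}0.png",viewer.read_camera(n)[:,:,::-1])
print(env.grasp_offset)
E
```

```text
pics
{'clock': 0.0, 'joint_pos': array([-1.41655781e+00,  3.14022947e-01,  4.49667455e-02,  1.30358925e+00,
       -7.71477722e-06,  1.43119649e+00]), 'qvel': array([-0.00038287, -0.0026722 ,  0.00082938, -0.00072616,  0.00010904,
        0.00035939]), 'tau': array([-7.02534453e-04, -4.80625248e+01,  2.98535049e+01,  1.93494104e-02,
       -1.42995582e-04, -1.26423160e-06]), 'tcp_pos': array([ 0.1664453 , -0.54984688,  0.23039104]), 'orientation': array([-6.46215445e-04,  8.03002829e-01, -5.95974498e-01, -6.61240647e-04]), 'wrist_force': array([ 0.50383604,  0.34942073, -0.24560239]), 'ft_torque': array([-0.00623374, -0.00123716,  0.03367028]), 'finger_gap': 0.08576849513481036}
scene {'vfov': 50.060094261858524, 'cx': 320.3868485253126, 'cy': 199.85328753052863, 'T': array([[ 0.71862335, -0.37338541,  0.58665477,  0.01878888],
       [-0.69501571, -0.4136668 ,  0.58807562, -0.53136832],
       [ 0.02310075, -0.83033916, -0.55677935,  0.5237646 ],
       [ 0.        ,  0.        ,  0.        ,  1.        ]])}
top {'vfov': 51.94620255696976, 'cx': 319.7862292024693, 'cy': 198.16408810816898, 'T': array([[ 0.0269878 , -0.99655166,  0.0784631 ,  0.45015496],
       [-0.99945328, -0.02839935, -0.01692988, -0.02140514],
       [ 0.0190998 , -0.0779633 , -0.99677325,  0.89794211],
       [ 0.        ,  0.        ,  0.        ,  1.        ]])}
0.0187
```

View pics/top0.png

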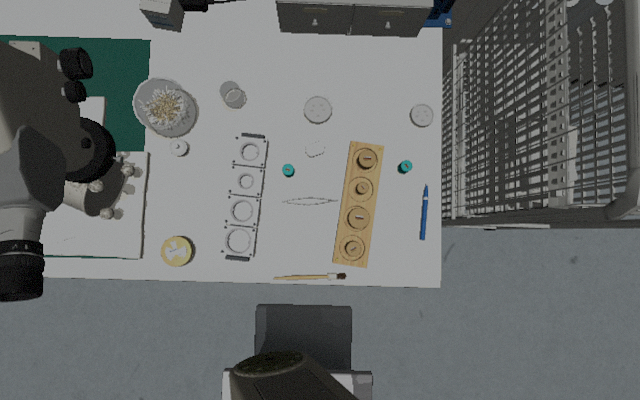

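View pics/scene0.png

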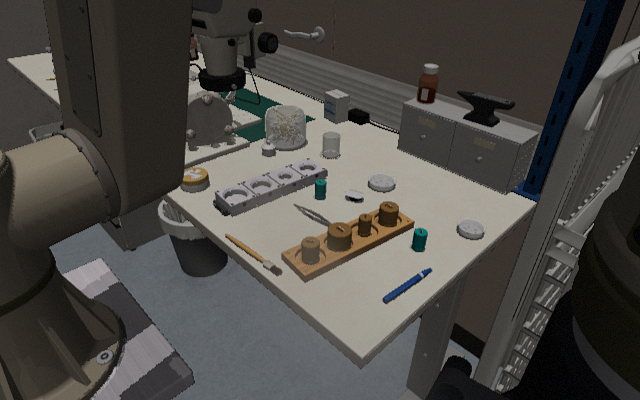

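```bash
python3 - <<'E'
import cv2,numpy as np
t=cv2.imread("pics/top0.png");s=cv2.imread("pics/scene0.png")
a=cv2.resize(t[120:280,210:400],None,fx=4.2,fy=3.7*4.2/3.7*0.85,interpolation=cv2.INTER_CUBIC)
a=cv2.resize(t[125:275,215:395],None,fx=4,fy=4,interpolation=cv2.INTER_CUBIC)
b=cv2.resize(s[145:285,205:425],None,fx=3.6,fy=3.6,interpolation=cv2.INTER_CUBIC)
cv2.imwrite("pics/ct.png",a);cv2.imwrite("pics/cs.png",b)
E
```

```text
(no output)
```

View pics/ct.png

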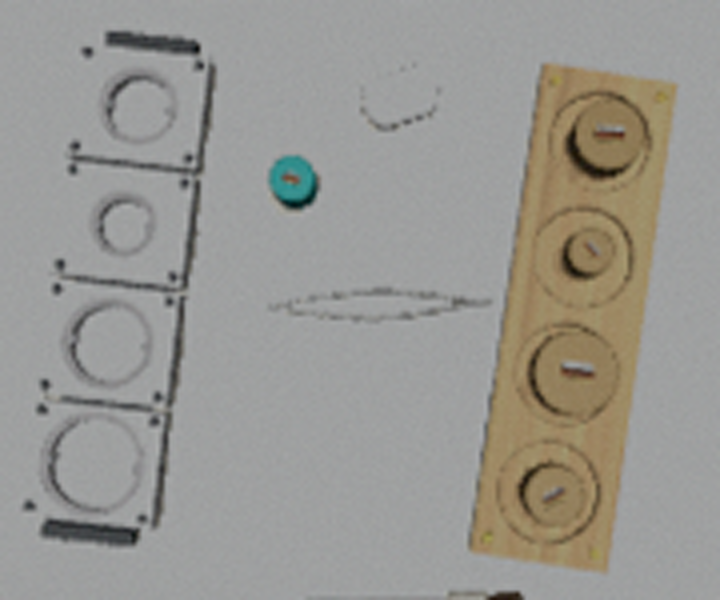

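View pics/cs.png

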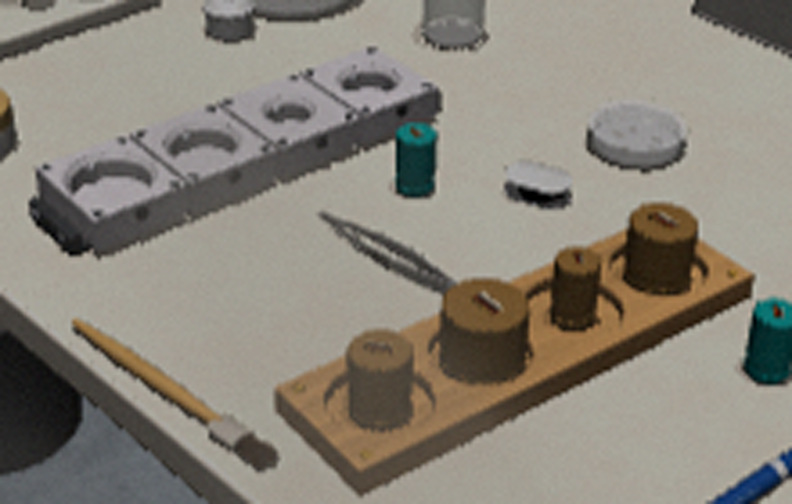

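```bash
cat > h.py <<'E'
import numpy as np
from workcell import viewer
def ray(n,u,v):
    m=viewer.camera_model(n);f=200/np.tan(np.radians(m["vfov"]/2));T=m["T"]
    d=T[:3,:3]@np.array([(u-m["cx"])/f,(v-m["cy"])/f,1.]);return T[:3,3],d
def plane(n,u,v,z):
    o,d=ray(n,u,v);return o+d*(z-o[2])/d[2]
def proj(n,p):
    m=viewer.camera_model(n);f=200/np.tan(np.radians(m["vfov"]/2));T=m["T"]
    c=T[:3,:3].T@(np.asarray(p)-T[:3,3]);return np.array([m["cx"]+f*c[0]/c[2],m["cy"]+f*c[1]/c[2]])
E
python3 - <<'E'
import cv2,numpy as np
from h import *
t=cv2.imread("pics/top0.png");K=8;x0,y0=215,125
g=cv2.cvtColor(t,cv2.COLOR_BGR2GRAY)[125:275,215:395]
G=cv2.GaussianBlur(cv2.resize(g,None,fx=K,fy=K,interpolation=cv2.INTER_CUBIC),(0,0),3)
vis=cv2.cvtColor(cv2.resize(G,None,fx=.5,fy=.5),cv2.COLOR_GRAY2BGR)
def find(cx,cy,D,z):
    d=np.hypot(*(proj("top",plane("top",215+cx/4,125+cy/4,z)+[D/2,0,0])-[215+cx/4,125+cy/4]))
    r=d*K;R=int(r+40);X,Y=int(cx*2),int(cy*2)
    xa,ya=max(0,X-R),max(0,Y-R)
    sub=G[ya:Y+R,xa:X+R]
    c=cv2.HoughCircles(sub,cv2.HOUGH_GRADIENT_ALT if False else cv2.HOUGH_GRADIENT,1,200,param1=40,param2=8,minRadius=int(r-4),maxRadius=int(r+5))
    if c is None: print("none");return
    a,b,rr=c[0,0];a+=xa;b+=ya
    cv2.circle(vis,(int(a/2),int(b/2)),int(rr/2),(0,0,255),1)
    u,v=(a+.5)/K-.5+x0,(b+.5)/K-.5+y0
    p=plane("top",u,v,z);print(D,z,"px",round(u,1),round(v,1),"r",rr/K,round(d,2),"P",p.round(4));return p
M=[find(*a) for a in[(590,252,.025,.048),(555,493,.032,.048),(610,134,.038,.048),(575,370,.045,.048)]]
N=[find(*a) for a in[(124,225,.0354,.027),(140,107,.0424,.027),(107,343,.0484,.027),(92,463,.0554,.027)]]
cv2.imwrite("pics/v.png",vis)
E
```

```text
0.025 0.048 px 360.9 188.1 r 6.15 5.96 P [ 0.5405 -0.1209  0.048 ]
0.032 0.048 px 352.4 247.9 r 8.025 7.8 P [ 0.4163 -0.1058  0.048 ]
0.038 0.048 px 366.9 158.2 r 8.525 8.94 P [ 0.6038 -0.1323  0.048 ]
0.045 0.048 px 357.4 217.9 r 10.8625 10.84 P [ 0.4783 -0.1148  0.048 ]
0.0354 0.027 px 246.9 181.9 r 8.35 8.26 P [0.549  0.1198 0.027 ]
0.0424 0.027 px 250.4 152.8 r 9.5875 9.77 P [0.6119 0.1149 0.027 ]
0.0484 0.027 px 245.8 210.8 r 11.65 11.41 P [0.4875 0.1197 0.027 ]
0.0554 0.027 px 241.4 239.1 r 13.675 13.21 P [0.4276 0.1264 0.027 ]
```

View pics/v.png

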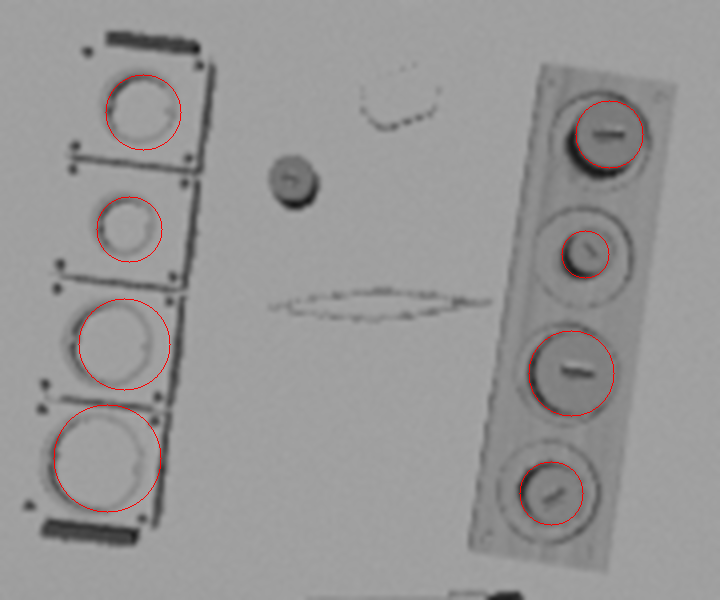

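```bash
python3 - <<'E'
import cv2,numpy as np
from h import *
g=cv2.cvtColor(cv2.imread("pics/top0.png"),cv2.COLOR_BGR2GRAY)[125:275,215:395]
G=cv2.resize(g,None,fx=4,fy=4,interpolation=cv2.INTER_CUBIC).astype(float)
S={32:[(88,52),(199,65),(75,146),(189,158)],25:[(73,169),(185,183),(60,264),(173,277)],38:[(57,288),(169,301),(45,384),(158,397)],45:[(42,408),(155,421),(29,505),(142,519)]}
P=[]
for k,l in S.items():
    q=[]
    for x,y in l:
        w=G[y-7:y+8,x-7:x+8];w=np.clip(w.max()-w-25,0,None);yy,xx=np.mgrid[y-7:y+8,x-7:x+8]
        c=((w*xx).sum()/w.sum(),(w*yy).sum()/w.sum());q.append(plane("top",(c[0]+.5)/4-.5+215,(c[1]+.5)/4-.5+125,.027))
    P.append(np.mean(q,0));print(k,P[-1].round(4),np.array(q)[:,:2].round(3).tolist())
P=np.array(P);d=(P[-1]-P[0]);d/=np.linalg.norm(d);print("spacing",np.diff(P@d),"dir",d,np.degrees(np.arctan2(d[1],-d[0])))
c=P.mean(0)
for i,k in enumerate(S): print("fit",k,(c+d*.064*(i-1.5)).round(4))
# scene view cross-check
s=cv2.imread("pics/scene0.png")
for p in list(c+d*.064*(i-1.5) for i in range(4)): print(proj("scene",p).round(1))
for p in [(.5405,-.1209,.048),(.4163,-.1058,.048),(.6038,-.1323,.048),(.4783,-.1148,.048)]: print(proj("scene",p).round(1))
b=cv2.resize(s[145:285,205:425],None,fx=3.6,fy=3.6,interpolation=cv2.INTER_CUBIC)
def ring(p,r,col):
    for a in np.linspace(0,6.28,73):
        u,v=proj("scene",np.array(p)+[r*np.cos(a),r*np.sin(a),0]);cv2.circle(b,(int((u+.5-205)*3.6),int((v+.5-145)*3.6)),0,col,-1)
for i,D in enumerate((.0424,.0354,.0484,.0554)): ring(c+d*.064*(i-1.5),D/2,(0,0,255))
for p,D in zip([(.5405,-.1209,.048),(.4163,-.1058,.048),(.6038,-.1323,.048),(.4783,-.1148,.048)],(.025,.032,.038,.045)): ring(p,D/2,(0,0,255))
cv2.imwrite("pics/cs2.png",b)
E
```

```text
32 [0.6159 0.118  0.027 ] [[0.644, 0.146], [0.639, 0.086], [0.593, 0.15], [0.588, 0.09]]
25 [0.5522 0.1234 0.027 ] [[0.581, 0.151], [0.575, 0.091], [0.529, 0.156], [0.524, 0.096]]
38 [0.4884 0.1288 0.027 ] [[0.516, 0.157], [0.511, 0.097], [0.465, 0.161], [0.46, 0.101]]
45 [0.4246 0.1342 0.027 ] [[0.452, 0.162], [0.448, 0.102], [0.402, 0.166], [0.397, 0.107]]
spacing [0.06391438 0.06404316 0.06395554] dir [-0.99640737  0.08468979  0.        ] 4.85818695898455
fit 32 [0.6159 0.118  0.027 ]
fit 25 [0.5521 0.1234 0.027 ]
fit 38 [0.4884 0.1288 0.027 ]
fit 45 [0.4246 0.1342 0.027 ]
[306.1 166.3]
[283.8 174.6]
[259.9 183.5]
[234.1 193.1]
[361.9 215.9]
[308.3 240.2]
[387.5 205.7]
[336.7 228. ]
```

View pics/cs2.png

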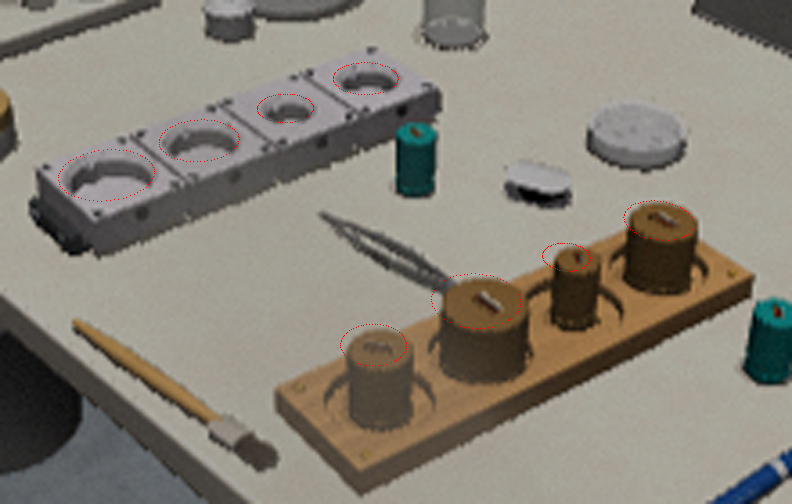

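```bash
python3 - <<'E'
import cv2,numpy as np
t=cv2.imread("pics/top0.png")
o=[]
for (x,y) in[(361,188),(353,248),(367,158),(358,217)]:
    c=t[y-15:y+15,x-15:x+15].astype(float);c=np.clip((c-20)*1.25,0,255).astype(np.uint8)
    c=cv2.resize(c,(390,290) if 0 else (300,300),interpolation=cv2.INTER_CUBIC)
    for k in range(0,300,50): cv2.line(c,(k,0),(k,4),(0,0,255));cv2.line(c,(0,k),(4,k),(0,0,255))
    o.append(c)
cv2.imwrite("pics/z.png",np.vstack([np.hstack(o[:2]),np.hstack(o[2:])]))
s=cv2.imread("pics/scene0.png");o=[]
for (x,y) in[(364,217),(310,242),(388,206),(339,229)]:
    c=s[y-14:y+14,x-14:x+14].astype(float);c=np.clip((c-10)*2,0,255).astype(np.uint8)
    o.append(cv2.resize(c,(280,280),interpolation=cv2.INTER_CUBIC))
cv2.imwrite("pics/zs.png",np.vstack([np.hstack(o[:2]),np.hstack(o[2:])]))
E
```

```text
(no output)
```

View pics/z.png

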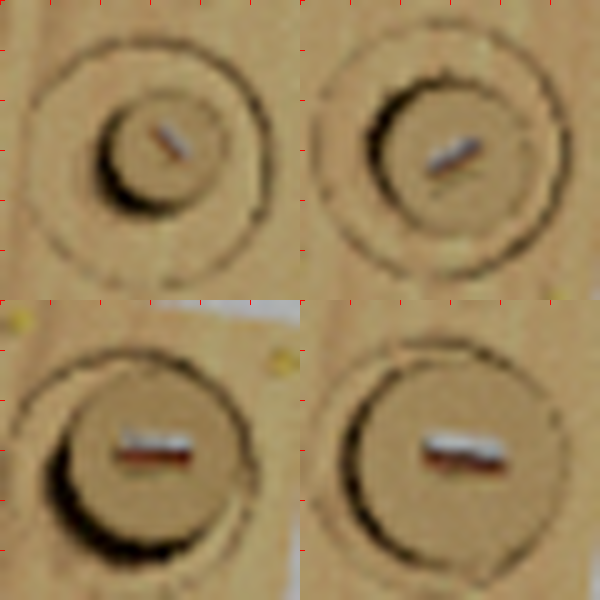

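View pics/zs.png

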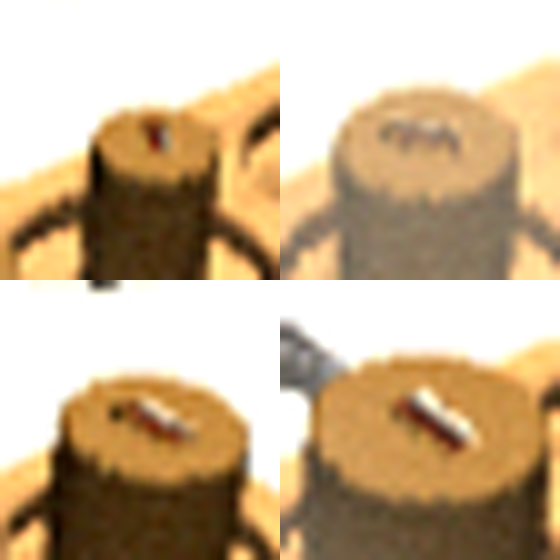

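```bash
python3 - <<'E'
from h import *
T={25:(362.45,187.35),32:(353.05,248.15),38:(367.25,157.95),45:(358.75,217.85)}
S={25:(364.95,217.25),32:(310.2,241.9),38:(388.7,206.55),45:(339.6,229.4)}
for k in T: print(k,plane("top",*T[k],.048).round(4),plane("scene",*S[k],.048).round(4))
# nest cross check: scene screws of nest 45: crop 3.6x px
for q in [(42,168),(98,212)]: print(plane("scene",205+q[0]/3.6-.4,145+q[1]/3.6-.4,.027).round(4))
E
```

```text
25 [ 0.5422 -0.1242  0.048 ] [ 0.5416 -0.1277  0.048 ]
32 [ 0.4157 -0.1072  0.048 ] [ 0.4157 -0.1113  0.048 ]
38 [ 0.6045 -0.1331  0.048 ] [ 0.6033 -0.1357  0.048 ]
45 [ 0.4784 -0.1177  0.048 ] [ 0.4791 -0.1213  0.048 ]
[0.4006 0.1653 0.027 ]
[0.3987 0.1049 0.027 ]
```

```bash
cat >> h.py <<'E'
from workcell import status
from scipy.spatial.transform import Rotation as Ro
Rt=np.array([[.0847,.9964,0],[.9964,-.0847,0],[0,0,-1.]]).T
Rt[:,2]=[0,0,-1]
def go(*pts):
    s=status.get_state();q=s["orientation"];R=Ro.from_quat([q[1],q[2],q[3],q[0]]).as_matrix()
    print("t",round(s["clock"],2),"tcp",s["tcp_pos"].round(4),"F",s["wrist_force"].round(1),"gap",round(s["finger_gap"],4),"rot",Ro.from_matrix(R.T@Rt).as_rotvec().round(3))
    for p in pts: print(p,"->",(R.T@(np.array(p)-s["tcp_pos"])).round(4))
E
python3 -c "
from h import *
go((.3,-.33,.23),(.4,-.2,.2),(.4157,-.109,.12))"
```

```text
t 0.1 tcp [ 0.1664 -0.5499  0.2305] F [-0.6  0.5 -0.7] gap 0.0852 rot [-2.000e-03  0.000e+00 -2.763e+00]
(0.3, -0.33, 0.23) -> [-0.1718 -0.1916  0.0008]
(0.4, -0.2, 0.2) -> [-0.2672 -0.3249  0.031 ]
(0.4157, -0.109, 0.12) -> [-0.3497 -0.3663  0.1111]
```

Emit:
carry_out(
  plan=[
    {"x": -0.086, "y": -0.096, "z": 0, "az": -0.5, "hand": 1},
    {"x": -0.172, "y": -0.192, "z": 0, "az": -1, "hand": 1},
    {"x": -0.172, "y": -0.192, "z": 0, "az": -1, "hand": 1},
    {"x": -0.172, "y": -0.192, "z": 0, "az": -1, "hand": 1},
    {"x": -0.172, "y": -0.192, "z": 0, "az": -1, "hand": 1},
    {"x": -0.172, "y": -0.192, "z": 0, "az": -1, "hand": 1},
    {"x": -0.172, "y": -0.192, "z": 0, "az": -1, "hand": 1},
    {"x": -0.267, "y": -0.325, "z": 0.02, "az": -2, "hand": 1},
    {"x": -0.267, "y": -0.325, "z": 0.02, "az": -2, "hand": 1},
    {"x": -0.267, "y": -0.325, "z": 0.02, "az": -2, "hand": 1},
    {"x": -0.267, "y": -0.325, "z": 0.02, "az": -2, "hand": 1},
    {"x": -0.267, "y": -0.325, "z": 0.02, "az": -2, "hand": 1},
  ],
)

```text
schema error: expected keys x, y, z, ax, ay, az, hand
```

```bash
python3 -c "
from h import *
print(status.get_state()['joint_pos'])
go((.4157,-.109,.12))"
```

```text
[-1.41662544e+00  3.13929731e-01  4.51045024e-02  1.30358401e+00
 -4.09948479e-05  1.43119372e+00]
t 0.1 tcp [ 0.1664 -0.5499  0.2305] F [-0.6  0.5 -0.7] gap 0.0852 rot [-2.000e-03  0.000e+00 -2.763e+00]
(0.4157, -0.109, 0.12) -> [-0.3497 -0.3663  0.1111]
```

Emit:
carry_out(
  plan=[
    {"x": -0.086, "y": -0.096, "z": 0, "ax": 0, "ay": 0, "az": -0.5, "hand": 1},
    {"x": -0.172, "y": -0.192, "z": 0, "ax": 0, "ay": 0, "az": -1, "hand": 1},
    {"x": -0.172, "y": -0.192, "z": 0, "ax": 0, "ay": 0, "az": -1, "hand": 1},
    {"x": -0.172, "y": -0.192, "z": 0, "ax": 0, "ay": 0, "az": -1, "hand": 1},
    {"x": -0.172, "y": -0.192, "z": 0, "ax": 0, "ay": 0, "az": -1, "hand": 1},
    {"x": -0.172, "y": -0.192, "z": 0, "ax": 0, "ay": 0, "az": -1, "hand": 1},
    {"x": -0.172, "y": -0.192, "z": 0, "ax": 0, "ay": 0, "az": -1, "hand": 1},
    {"x": -0.267, "y": -0.325, "z": 0.02, "ax": 0, "ay": 0, "az": -2, "hand": 1},
    {"x": -0.267, "y": -0.325, "z": 0.02, "ax": 0, "ay": 0, "az": -2, "hand": 1},
    {"x": -0.267, "y": -0.325, "z": 0.02, "ax": 0, "ay": 0, "az": -2, "hand": 1},
    {"x": -0.267, "y": -0.325, "z": 0.02, "ax": 0, "ay": 0, "az": -2, "hand": 1},
    {"x": -0.267, "y": -0.325, "z": 0.02, "ax": 0, "ay": 0, "az": -2, "hand": 1},
  ],
)

```text
clock: 1.1
tcp_pos: [0.4024, -0.1945, 0.2099]
orientation: [-0.002, 0.993, 0.118, 0.0]
wrist_force: [0.1, -0.3, 0.2]
finger_gap: 0.0858
```

```bash
python3 -c "
from h import *
print(status.get_state()['joint_pos'])
go((.4157,-.109,.12))"
```

```text
[-0.63266346  0.07684669 -0.30142758  1.19566309  0.00369304  0.70101022]
t 1.1 tcp [ 0.4024 -0.1945  0.2099] F [ 0.1 -0.3  0.2] gap 0.0858 rot [-0.004 -0.004 -1.249]
(0.4157, -0.109, 0.12) -> [ 0.0329 -0.0795  0.0903]
```

Emit:
carry_out(
  plan=[
    {"x": 0.033, "y": -0.08, "z": 0.09, "ax": 0, "ay": 0, "az": -1.249, "hand": 1},
    {"x": 0.033, "y": -0.08, "z": 0.09, "ax": 0, "ay": 0, "az": -1.249, "hand": 1},
    {"x": 0.033, "y": -0.08, "z": 0.09, "ax": 0, "ay": 0, "az": -1.249, "hand": 1},
    {"x": 0.033, "y": -0.08, "z": 0.09, "ax": 0, "ay": 0, "az": -1.249, "hand": 1},
    {"x": 0.033, "y": -0.08, "z": 0.09, "ax": 0, "ay": 0, "az": -1.249, "hand": 1},
    {"x": 0.033, "y": -0.08, "z": 0.09, "ax": 0, "ay": 0, "az": -1.249, "hand": 1},
    {"x": 0.033, "y": -0.08, "z": 0.09, "ax": 0, "ay": 0, "az": -1.249, "hand": 1},
    {"x": 0.033, "y": -0.08, "z": 0.09, "ax": 0, "ay": 0, "az": -1.249, "hand": 1},
    {"x": 0.033, "y": -0.08, "z": 0.09, "ax": 0, "ay": 0, "az": -1.249, "hand": 1},
    {"x": 0.033, "y": -0.08, "z": 0.09, "ax": 0, "ay": 0, "az": -1.249, "hand": 1},
    {"x": 0.033, "y": -0.08, "z": 0.09, "ax": 0, "ay": 0, "az": -1.249, "hand": 1},
    {"x": 0.033, "y": -0.08, "z": 0.09, "ax": 0, "ay": 0, "az": -1.249, "hand": 1},
  ],
)

```text
clock: 2.1
tcp_pos: [0.4154, -0.1084, 0.1201]
orientation: [-0.002, 0.737, 0.676, 0.001]
wrist_force: [-0.4, 0.6, 0.6]
finger_gap: 0.0853
```

```bash
python3 -c "
from h import *
import cv2
go((.4157,-.109,.12),(.4157,-.109,.027))
cv2.imwrite('pics/a1.png',viewer.read_camera('scene')[100:300,180:480,::-1].repeat(2,0).repeat(2,1))"
```

```text
t 2.1 tcp [ 0.4154 -0.1084  0.1201] F [-0.4  0.6  0.6] gap 0.0853 rot [-0.001 -0.005 -0.002]
(0.4157, -0.109, 0.12) -> [-0.0006  0.0003  0.0001]
(0.4157, -0.109, 0.027) -> [-0.001   0.0005  0.0931]
```

View pics/a1.png

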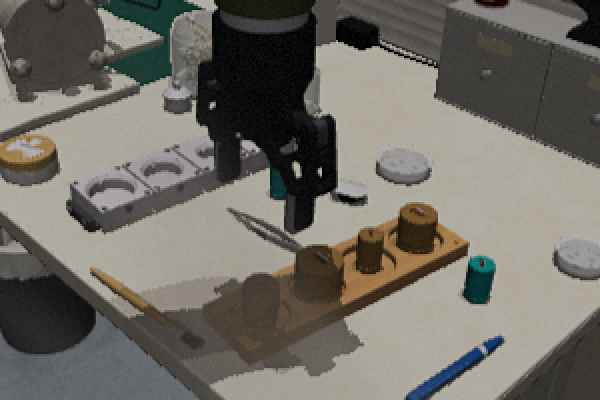

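Emit:
carry_out(
  plan=[
    {"x": 0, "y": 0, "z": 0.04, "ax": 0, "ay": 0, "az": 0, "hand": 1},
    {"x": 0, "y": 0, "z": 0.08, "ax": 0, "ay": 0, "az": 0, "hand": 1},
    {"x": 0, "y": 0, "z": 0.094, "ax": 0, "ay": 0, "az": 0, "hand": 1},
    {"x": 0, "y": 0, "z": 0.094, "ax": 0, "ay": 0, "az": 0, "hand": 1},
    {"x": 0, "y": 0, "z": 0.094, "ax": 0, "ay": 0, "az": 0, "hand": 0.25},
    {"x": 0, "y": 0, "z": 0.094, "ax": 0, "ay": 0, "az": 0, "hand": 0.2},
    {"x": 0, "y": 0, "z": 0.094, "ax": 0, "ay": 0, "az": 0, "hand": 0.2},
    {"x": 0, "y": 0, "z": 0.094, "ax": 0, "ay": 0, "az": 0, "hand": 0.2},
    {"x": 0, "y": 0, "z": 0.094, "ax": 0, "ay": 0, "az": 0, "hand": 0.2},
    {"x": 0, "y": 0, "z": 0.094, "ax": 0, "ay": 0, "az": 0, "hand": 0.2},
  ],
  squeeze=50,
)

```text
clock: 2.98
tcp_pos: [0.4166, -0.1085, 0.0276]
orientation: [-0.001, 0.738, 0.675, 0.002]
wrist_force: [-1.1, 0.2, 6.2]
finger_gap: 0.0297
```

```bash
python3 -c "
from h import *
import cv2
go((.4157,-.109,.12))
cv2.imwrite('pics/a2.png',viewer.read_camera('scene')[100:300,180:480,::-1].repeat(2,0).repeat(2,1))"
```

```text
t 2.98 tcp [ 0.4166 -0.1085  0.0276] F [-1.1  0.2  6.2] gap 0.0297 rot [ 0.002 -0.004 -0.003]
(0.4157, -0.109, 0.12) -> [-0.0002 -0.0007 -0.0924]
```

View pics/a2.png

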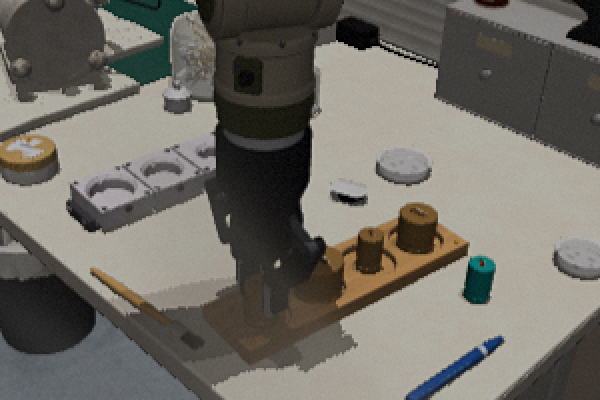

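Emit:
carry_out(
  plan=[
    {"x": 0, "y": 0, "z": -0.03, "ax": 0, "ay": 0, "az": 0, "hand": 0.2},
    {"x": 0, "y": 0, "z": -0.06, "ax": 0, "ay": 0, "az": 0, "hand": 0.2},
    {"x": 0, "y": 0, "z": -0.09, "ax": 0, "ay": 0, "az": 0, "hand": 0.2},
    {"x": 0, "y": 0, "z": -0.09, "ax": 0, "ay": 0, "az": 0, "hand": 0.2},
  ],
)

```text
clock: 3.37
tcp_pos: [0.4201, -0.1105, 0.1235]
orientation: [0.004, 0.738, 0.675, 0.004]
wrist_force: [0.4, -0.3, -0.7]
finger_gap: 0.0295
```

```bash
python3 -c "
from h import *
import cv2
go((.616,.117,.12))
a=viewer.read_camera('scene')[100:300,180:480,::-1].repeat(2,0).repeat(2,1)
cv2.imwrite('pics/a3.png',a)"
```

```text
t 3.37 tcp [ 0.4201 -0.1105  0.1235] F [ 0.4 -0.3 -0.7] gap 0.0295 rot [ 0.011 -0.    -0.003]
(0.616, 0.117, 0.12) -> [0.2439 0.1751 0.0056]
```

View pics/a3.png

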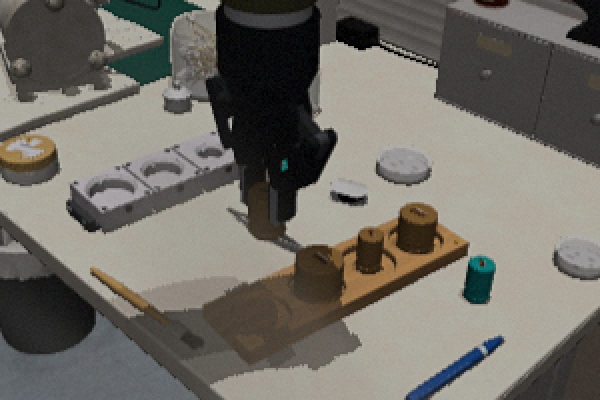

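```bash
python3 -c "
from h import *
import cv2
a=cv2.imread('pics/a3.png')[::2,::2][70:130,100:180]
a=cv2.resize(np.clip(a.astype(float)*2,0,255).astype(np.uint8),None,fx=8,fy=8,interpolation=cv2.INTER_CUBIC)
cv2.imwrite('pics/a4.png',a)
o=np.array((.4201,-.1105,.1235))
for z in(.104,.144):
  for e in (0,1): 
    c=np.array([o[0],o[1],z]);
    print(z,((proj('scene',c)-[280,170]+.5)*8).round())
m=viewer.camera_model('scene')
"
```

```text
0.104 [261. 360.]
0.104 [261. 360.]
0.144 [263. 200.]
0.144 [263. 200.]
```

View pics/a4.png

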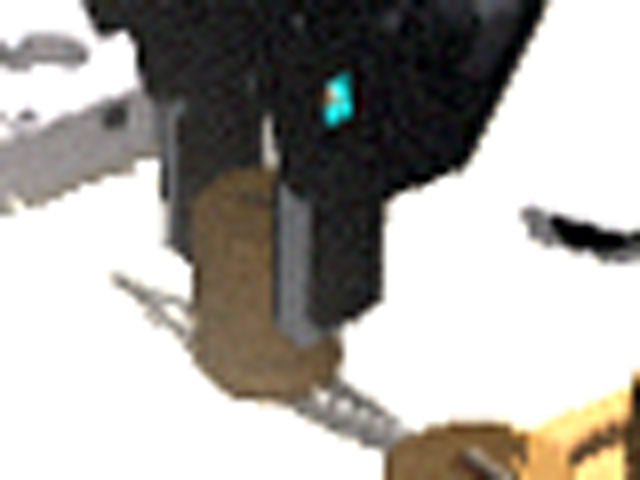

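Emit:
carry_out(
  plan=[
    {"x": 0.03, "y": 0.022, "z": 0.003, "ax": 0, "ay": 0, "az": 0, "hand": 0.2},
    {"x": 0.061, "y": 0.044, "z": 0.003, "ax": 0, "ay": 0, "az": 0, "hand": 0.2},
    {"x": 0.092, "y": 0.066, "z": 0.003, "ax": 0.011, "ay": 0, "az": 0, "hand": 0.2},
    {"x": 0.122, "y": 0.0875, "z": 0.004, "ax": 0.011, "ay": 0, "az": 0, "hand": 0.2},
    {"x": 0.152, "y": 0.11, "z": 0.004, "ax": 0.011, "ay": 0, "az": 0, "hand": 0.2},
    {"x": 0.183, "y": 0.131, "z": 0.005, "ax": 0.011, "ay": 0, "az": 0, "hand": 0.2},
    {"x": 0.214, "y": 0.153, "z": 0.0055, "ax": 0.011, "ay": 0, "az": 0, "hand": 0.2},
    {"x": 0.244, "y": 0.175, "z": 0.0055, "ax": 0.011, "ay": 0, "az": 0, "hand": 0.2},
    {"x": 0.244, "y": 0.175, "z": 0.0055, "ax": 0.011, "ay": 0, "az": 0, "hand": 0.2},
    {"x": 0.244, "y": 0.175, "z": 0.0055, "ax": 0.011, "ay": 0, "az": 0, "hand": 0.2},
  ],
)

```text
clock: 4.25
tcp_pos: [0.6152, 0.119, 0.116]
orientation: [-0.001, 0.737, 0.676, -0.001]
wrist_force: [-0.3, 0.1, -0.4]
finger_gap: 0.0297
```

```bash
python3 -c "
from h import *
import cv2
go((.616,.117,.052),(.616,.117,.0306))
a=viewer.read_camera('scene')[130:220,250:370,::-1]
cv2.imwrite('pics/b1.png',cv2.resize(a,None,fx=6,fy=6,interpolation=cv2.INTER_CUBIC))
"
```

```text
t 4.25 tcp [0.6152 0.119  0.116 ] F [-0.3  0.1 -0.4] gap 0.0297 rot [-0.003 -0.001 -0.001]
(0.616, 0.117, 0.052) -> [-0.002   0.0012  0.064 ]
(0.616, 0.117, 0.0306) -> [-0.002   0.0012  0.0854]
```

View pics/b1.png

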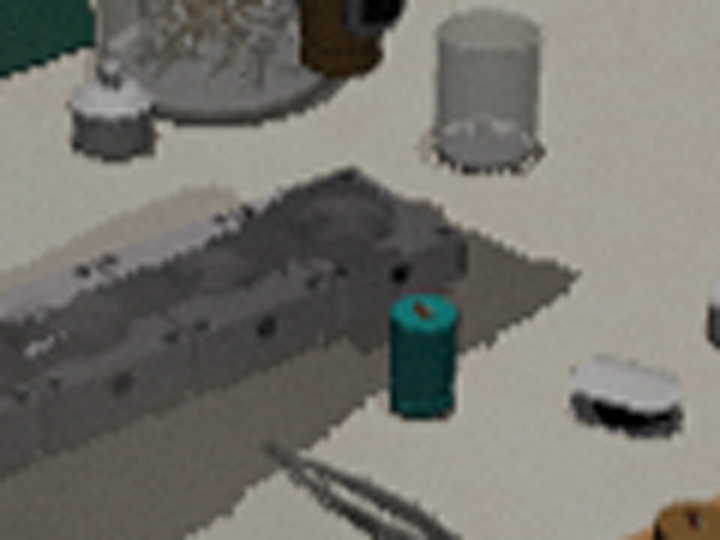

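Emit:
carry_out(
  plan=[
    {"x": -0.002, "y": 0.0012, "z": 0.03, "ax": 0, "ay": 0, "az": 0, "hand": 0.2},
    {"x": -0.002, "y": 0.0012, "z": 0.055, "ax": 0, "ay": 0, "az": 0, "hand": 0.2},
    {"x": -0.002, "y": 0.0012, "z": 0.064, "ax": 0, "ay": 0, "az": 0, "hand": 0.2},
    {"x": -0.002, "y": 0.0012, "z": 0.068, "ax": 0, "ay": 0, "az": 0, "hand": 0.2},
    {"x": -0.002, "y": 0.0012, "z": 0.072, "ax": 0, "ay": 0, "az": 0, "hand": 0.2},
    {"x": -0.002, "y": 0.0012, "z": 0.076, "ax": 0, "ay": 0, "az": 0, "hand": 0.2},
  ],
)

```text
clock: 4.8
tcp_pos: [0.6156, 0.1147, 0.0447]
orientation: [-0.0, 0.738, 0.675, -0.001]
wrist_force: [-9.1, -3.2, 37.3]
finger_gap: 0.0296
```

```bash
python3 -c "
from h import *
import cv2
go((.616,.117,.052),(.616,.117,.0306))
a=viewer.read_camera('scene')[110:200,250:370,::-1]
cv2.imwrite('pics/b2.png',cv2.resize(a,None,fx=6,fy=6,interpolation=cv2.INTER_CUBIC))
"
```

```text
t 4.8 tcp [0.6156 0.1147 0.0447] F [-9.1 -3.2 37.3] gap 0.0296 rot [-0.001  0.001 -0.003]
(0.616, 0.117, 0.052) -> [ 0.0023  0.0002 -0.0073]
(0.616, 0.117, 0.0306) -> [0.0023 0.0003 0.0141]
```

View pics/b2.png

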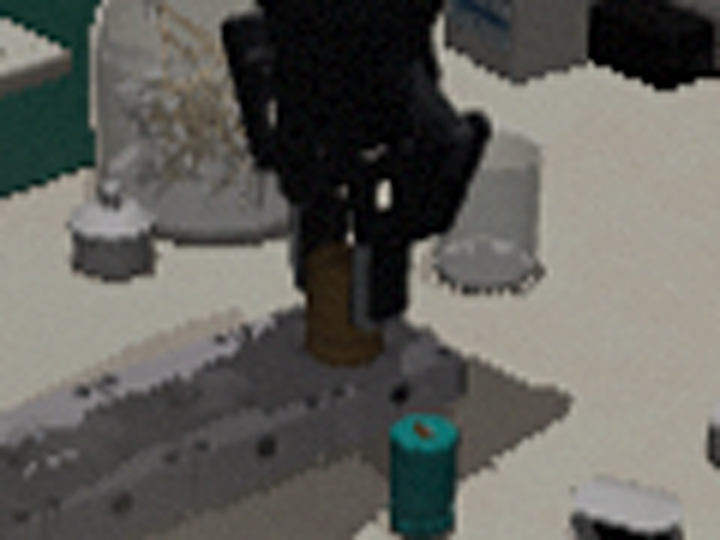

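```bash
python3 -c "
from h import *
import cv2
def ov(f,out,L,y0):
  b=cv2.imread(f);b=np.clip(b*1.6,0,255).astype(np.uint8)
  for p,r,col in L:
    for a in np.linspace(0,6.28,90):
      u,v=proj('scene',np.array(p)+[r*np.cos(a),r*np.sin(a),0]);cv2.circle(b,(int((u+.5-250)*6),int((v+.5-y0)*6)),0,col,-1)
  cv2.imwrite(out,b)
N=(.616,.117,.027)
ov('pics/b1.png','pics/b1o.png',[(N,.0212,(0,0,255))],130)
ov('pics/b2.png','pics/b2o.png',[(N,.0212,(0,0,255)),((.6156,.1147,.0251),.014,(0,255,0)),((.6156,.1147,.0281),.016,(0,255,0))],110)
cv2.imwrite('pics/o.png',np.vstack([cv2.imread('pics/b1o.png')[120:390,200:560],cv2.imread('pics/b2o.png')[180:450,200:560]]))
"
```

```text
(no output)
```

View pics/o.png

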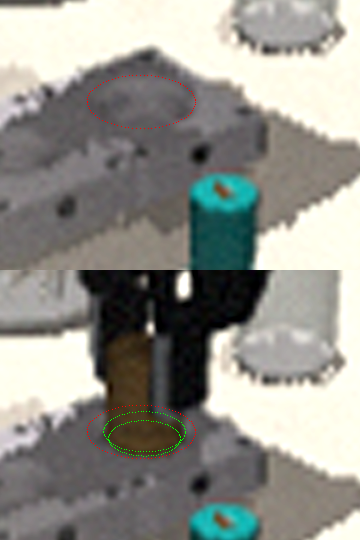

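```bash
python3 -c "
from h import *
import cv2
s=cv2.imread('pics/scene0.png')[145:190,270:340]
b=cv2.resize(s,None,fx=10,fy=10,interpolation=cv2.INTER_CUBIC)
N=(.616,.117,.027)
for a in np.linspace(0,6.28,90):
  for r,z in((.0212,.027),(.0172,.023)):
    u,v=proj('scene',np.array([.616,.117,z])+[r*np.cos(a),r*np.sin(a),0]);cv2.circle(b,(int((u+.5-270)*10),int((v+.5-145)*10)),1,(0,0,255),-1)
cv2.imwrite('pics/o2.png',b)
t=cv2.imread('pics/top0.png')[137:169,228:272]
b=cv2.resize(t,None,fx=16,fy=16,interpolation=cv2.INTER_CUBIC)
for a in np.linspace(0,6.28,90):
  for r,z in((.0212,.027),(.0172,.023),(.0172,.011)):
    u,v=proj('top',np.array([.616,.117,z])+[r*np.cos(a),r*np.sin(a),0]);cv2.circle(b,(int((u+.5-228)*16),int((v+.5-137)*16)),1,(0,0,255),-1)
cv2.imwrite('pics/o3.png',b)
"
```

```text
(no output)
```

View pics/o2.png

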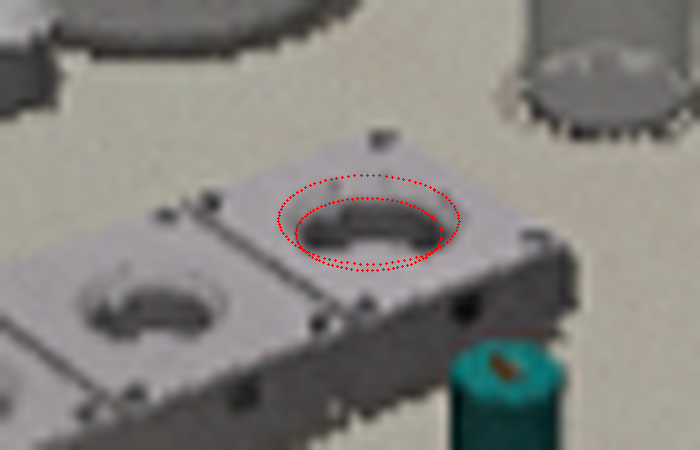

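View pics/o3.png

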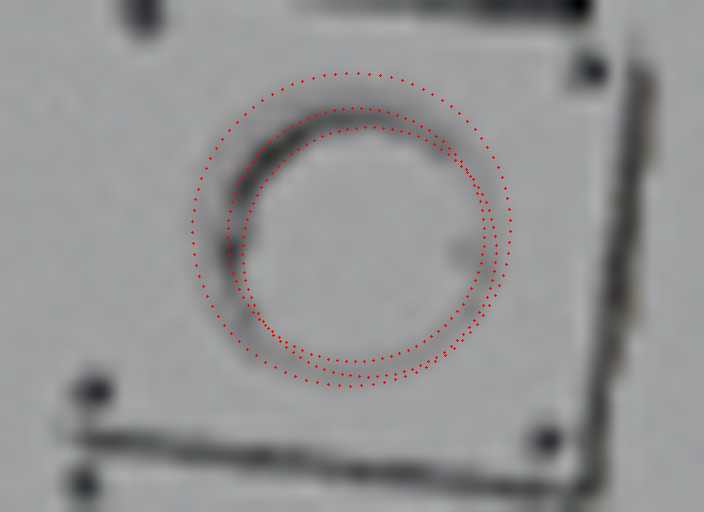

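Emit:
carry_out(
  plan=[
    {"x": 0.003, "y": 0.0003, "z": -0.008, "ax": 0, "ay": 0, "az": 0, "hand": 0.2},
    {"x": 0.003, "y": 0.0003, "z": -0.008, "ax": 0, "ay": 0, "az": 0, "hand": 0.2},
    {"x": 0.003, "y": 0.0003, "z": -0.008, "ax": 0, "ay": 0, "az": 0, "hand": 0.2},
    {"x": 0.003, "y": 0.0003, "z": -0.008, "ax": 0, "ay": 0, "az": 0, "hand": 0.2},
  ],
)

```text
clock: 5.18
tcp_pos: [0.6166, 0.1173, 0.0533]
orientation: [0.0, 0.738, 0.675, -0.0]
wrist_force: [-0.7, -0.1, -0.6]
finger_gap: 0.0294
```

```bash
python3 -c "
from h import *
import cv2
go((.616,.1175,.052),(.616,.1175,.0306))
a=viewer.read_camera('scene')[110:200,250:370,::-1]
cv2.imwrite('pics/b3.png',cv2.resize(a,None,fx=6,fy=6,interpolation=cv2.INTER_CUBIC))
"
```

```text
t 5.18 tcp [0.6166 0.1173 0.0533] F [-0.7 -0.1 -0.6] gap 0.0294 rot [ 0.001  0.001 -0.004]
(0.616, 0.1175, 0.052) -> [ 0.0002 -0.0006  0.0013]
(0.616, 0.1175, 0.0306) -> [ 0.0002 -0.0006  0.0227]
```

View pics/b3.png

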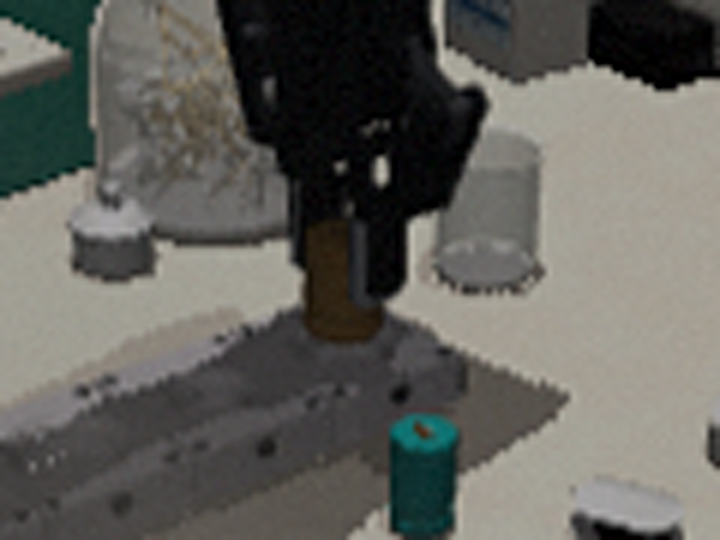

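Emit:
carry_out(
  plan=[
    {"x": 0.0002, "y": -0.0006, "z": 0.004, "ax": 0, "ay": 0, "az": 0, "hand": 0.2},
    {"x": 0.0002, "y": -0.0006, "z": 0.007, "ax": 0, "ay": 0, "az": 0, "hand": 0.2},
    {"x": 0.0002, "y": -0.0006, "z": 0.01, "ax": 0, "ay": 0, "az": 0, "hand": 0.2},
    {"x": 0.0002, "y": -0.0006, "z": 0.012, "ax": 0, "ay": 0, "az": 0, "hand": 0.2},
    {"x": 0.0002, "y": -0.0006, "z": 0.012, "ax": 0, "ay": 0, "az": 0, "hand": 0.2},
  ],
)

```text
clock: 5.65
tcp_pos: [0.6171, 0.1179, 0.0407]
orientation: [0.001, 0.738, 0.675, 0.001]
wrist_force: [4.1, 2.0, -0.4]
finger_gap: 0.0295
```

```bash
python3 -c "
from h import *
go((.616,.1175,.0306))
"
```

```text
t 5.65 tcp [0.6171 0.1179 0.0407] F [ 4.1  2.  -0.4] gap 0.0295 rot [ 0.002 -0.    -0.004]
(0.616, 0.1175, 0.0306) -> [-0.0005 -0.0011  0.0101]
```

Emit:
carry_out(
  plan=[
    {"x": 0, "y": 0.0004, "z": 0.003, "ax": 0, "ay": 0, "az": 0, "hand": 0.2},
    {"x": 0, "y": 0.0004, "z": 0.005, "ax": 0, "ay": 0, "az": 0, "hand": 0.2},
    {"x": 0, "y": 0.0004, "z": 0.007, "ax": 0, "ay": 0, "az": 0, "hand": 0.2},
    {"x": 0, "y": 0.0004, "z": 0.009, "ax": 0, "ay": 0, "az": 0, "hand": 0.2},
    {"x": 0, "y": 0.0004, "z": 0.0105, "ax": 0, "ay": 0, "az": 0, "hand": 0.2},
    {"x": 0, "y": 0.0004, "z": 0.0105, "ax": 0, "ay": 0, "az": 0, "hand": 0.2},
  ],
)

```text
clock: 6.15
tcp_pos: [0.6173, 0.118, 0.0304]
orientation: [0.001, 0.738, 0.675, 0.001]
wrist_force: [-0.4, 1.0, 5.0]
finger_gap: 0.0296
```

```bash
python3 -c "
from h import *
go((.616,.1175,.0306))
"
```

```text
t 6.15 tcp [0.6173 0.118  0.0304] F [-0.4  1.   5. ] gap 0.0296 rot [ 0.002 -0.    -0.003]
(0.616, 0.1175, 0.0306) -> [-0.0006 -0.0012 -0.0002]
```

Emit:
carry_out(
  plan=[
    {"x": 0, "y": 0, "z": 0.0015, "ax": 0, "ay": 0, "az": 0, "hand": 0.2},
    {"x": 0, "y": 0, "z": 0.002, "ax": 0, "ay": 0, "az": 0, "hand": 0.2},
    {"x": 0, "y": 0, "z": 0.002, "ax": 0, "ay": 0, "az": 0, "hand": 0.2},
  ],
)

```text
clock: 6.4
tcp_pos: [0.6174, 0.1181, 0.0303]
orientation: [0.001, 0.738, 0.675, 0.001]
wrist_force: [-3.5, 0.1, 15.0]
finger_gap: 0.0295
```

Emit:
carry_out(
  plan=[
    {"x": 0, "y": 0, "z": 0, "ax": 0, "ay": 0, "az": 0, "hand": 1},
    {"x": 0, "y": 0, "z": 0, "ax": 0, "ay": 0, "az": 0, "hand": 1},
    {"x": 0, "y": 0, "z": 0, "ax": 0, "ay": 0, "az": 0, "hand": 1},
    {"x": 0, "y": 0, "z": 0, "ax": 0, "ay": 0, "az": 0, "hand": 1},
    {"x": 0, "y": 0, "z": -0.03, "ax": 0, "ay": 0, "az": 0, "hand": 1},
    {"x": 0, "y": 0, "z": -0.06, "ax": 0, "ay": 0, "az": 0, "hand": 1},
    {"x": 0, "y": 0, "z": -0.09, "ax": 0, "ay": 0, "az": 0, "hand": 1},
    {"x": 0, "y": 0, "z": -0.09, "ax": 0, "ay": 0, "az": 0, "hand": 1},
  ],
)

```text
clock: 7.07
tcp_pos: [0.6205, 0.1182, 0.1263]
orientation: [0.004, 0.738, 0.675, 0.005]
wrist_force: [1.6, 0.5, 0.6]
finger_gap: 0.0855
```

```bash
python3 -c "
from h import *
import cv2
go((.542,-.126,.12))
a=viewer.read_camera('scene')[130:220,250:370,::-1]
cv2.imwrite('pics/b4.png',cv2.resize(a,None,fx=6,fy=6,interpolation=cv2.INTER_CUBIC))
"
```

```text
t 7.07 tcp [0.6205 0.1182 0.1263] F [1.6 0.5 0.6] gap 0.0855 rot [ 0.012 -0.001 -0.003]
(0.542, -0.126, 0.12) -> [-0.2502 -0.0568  0.0052]
```

View pics/b4.png

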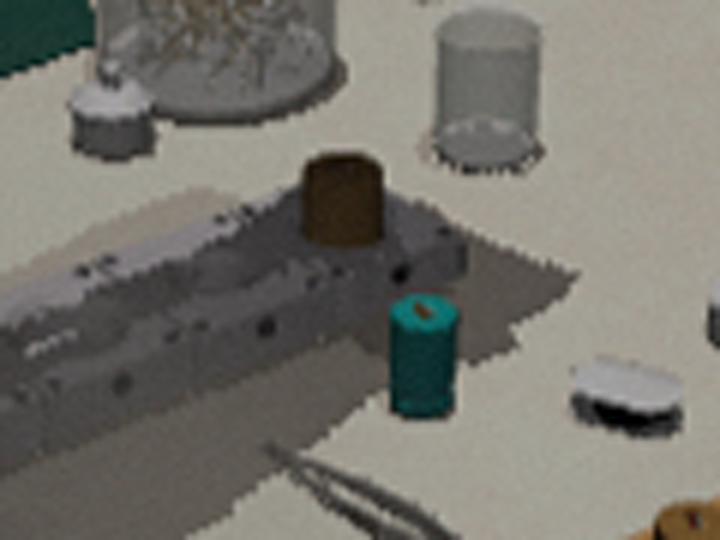

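Emit:
carry_out(
  plan=[
    {"x": -0.036, "y": -0.008, "z": 0.004, "ax": 0, "ay": 0, "az": 0, "hand": 1},
    {"x": -0.072, "y": -0.016, "z": 0.004, "ax": 0.012, "ay": 0, "az": 0, "hand": 1},
    {"x": -0.108, "y": -0.024, "z": 0.005, "ax": 0.012, "ay": 0, "az": 0, "hand": 1},
    {"x": -0.144, "y": -0.032, "z": 0.005, "ax": 0.012, "ay": 0, "az": 0, "hand": 1},
    {"x": -0.18, "y": -0.04, "z": 0.005, "ax": 0.012, "ay": 0, "az": 0, "hand": 1},
    {"x": -0.216, "y": -0.049, "z": 0.005, "ax": 0.012, "ay": 0, "az": 0, "hand": 1},
    {"x": -0.25, "y": -0.057, "z": 0.005, "ax": 0.012, "ay": 0, "az": 0, "hand": 1},
    {"x": -0.25, "y": -0.057, "z": 0.005, "ax": 0.012, "ay": 0, "az": 0, "hand": 1},
    {"x": -0.25, "y": -0.057, "z": 0.005, "ax": 0.012, "ay": 0, "az": 0, "hand": 1},
    {"x": -0.25, "y": -0.057, "z": 0.005, "ax": 0.012, "ay": 0, "az": 0, "hand": 1},
  ],
)

```text
clock: 7.95
tcp_pos: [0.5402, -0.1257, 0.1169]
orientation: [-0.002, 0.738, 0.675, -0.001]
wrist_force: [-0.2, -0.0, 0.5]
finger_gap: 0.0853
```

```bash
python3 -c "
from h import *
go((.542,-.126,.0275))
"
```

```text
t 7.95 tcp [ 0.5402 -0.1257  0.1169] F [-0.2 -0.   0.5] gap 0.0853 rot [-0.004 -0.002 -0.004]
(0.542, -0.126, 0.0275) -> [-0.0004  0.0022  0.0894]
```

Emit:
carry_out(
  plan=[
    {"x": 0, "y": 0.002, "z": 0.03, "ax": 0, "ay": 0, "az": 0, "hand": 1},
    {"x": 0, "y": 0.002, "z": 0.06, "ax": 0, "ay": 0, "az": 0, "hand": 1},
    {"x": 0, "y": 0.002, "z": 0.085, "ax": 0, "ay": 0, "az": 0, "hand": 1},
    {"x": 0, "y": 0.002, "z": 0.0895, "ax": 0, "ay": 0, "az": 0, "hand": 1},
    {"x": 0, "y": 0.002, "z": 0.0895, "ax": 0, "ay": 0, "az": 0, "hand": 1},
    {"x": 0, "y": 0.002, "z": 0.0895, "ax": 0, "ay": 0, "az": 0, "hand": 0.12},
    {"x": 0, "y": 0.002, "z": 0.0895, "ax": 0, "ay": 0, "az": 0, "hand": 0.12},
    {"x": 0, "y": 0.002, "z": 0.0895, "ax": 0, "ay": 0, "az": 0, "hand": 0.12},
    {"x": 0, "y": 0.002, "z": 0.0895, "ax": 0, "ay": 0, "az": 0, "hand": 0.12},
    {"x": 0, "y": 0.002, "z": 0.0895, "ax": 0, "ay": 0, "az": 0, "hand": 0.12},
    {"x": 0, "y": 0.002, "z": 0.0895, "ax": 0, "ay": 0, "az": 0, "hand": 0.12},
    {"x": 0, "y": 0.002, "z": 0.0895, "ax": 0, "ay": 0, "az": 0, "hand": 0.12},
  ],
)

```text
clock: 8.95
tcp_pos: [0.5426, -0.1259, 0.0285]
orientation: [-0.002, 0.738, 0.675, -0.0]
wrist_force: [-0.7, 0.9, 6.0]
finger_gap: 0.0224
```

Emit:
carry_out(
  plan=[
    {"x": 0, "y": 0, "z": -0.03, "ax": 0, "ay": 0, "az": 0, "hand": 0.12},
    {"x": 0, "y": 0, "z": -0.06, "ax": 0, "ay": 0, "az": 0, "hand": 0.12},
    {"x": 0, "y": 0, "z": -0.09, "ax": 0, "ay": 0, "az": 0, "hand": 0.12},
    {"x": 0, "y": 0, "z": -0.09, "ax": 0, "ay": 0, "az": 0, "hand": 0.12},
    {"x": 0, "y": 0, "z": -0.09, "ax": 0, "ay": 0, "az": 0, "hand": 0.12},
  ],
)

```text
clock: 9.37
tcp_pos: [0.5443, -0.1268, 0.1206]
orientation: [0.001, 0.738, 0.675, 0.001]
wrist_force: [0.0, -1.3, -1.0]
finger_gap: 0.0227
```

```bash
python3 -c "
from h import *
import cv2
go((.552,.1230,.12))
a=viewer.read_camera('scene')[150:240,300:420,::-1]
cv2.imwrite('pics/c1.png',cv2.resize(np.clip(a*1.6,0,255).astype(np.uint8),None,fx=6,fy=6,interpolation=cv2.INTER_CUBIC))
p=status.get_state()['tcp_pos']
for dz in (-.0195,.0205): print(((proj('scene',p+[0,0,dz])+.5-[300,150])*6).round())
"
```

```text
t 9.37 tcp [ 0.5443 -0.1268  0.1206] F [ 0.  -1.3 -1. ] gap 0.0227 rot [ 0.002 -0.    -0.004]
(0.552, 0.123, 0.12) -> [ 0.2495 -0.0146  0.0007]
[406. 266.]
[417. 153.]
```

View pics/c1.png

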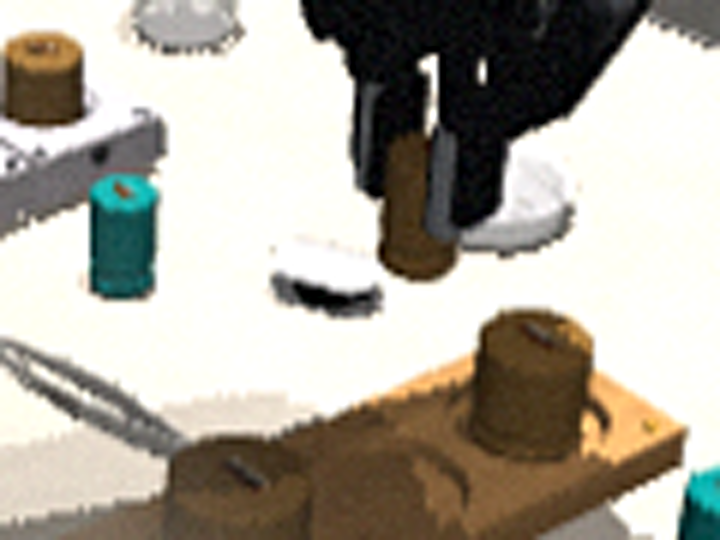

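Emit:
carry_out(
  plan=[
    {"x": 0.035, "y": -0.002, "z": 0, "ax": 0, "ay": 0, "az": 0, "hand": 0.12},
    {"x": 0.07, "y": -0.004, "z": 0, "ax": 0, "ay": 0, "az": 0, "hand": 0.12},
    {"x": 0.105, "y": -0.006, "z": 0, "ax": 0, "ay": 0, "az": 0, "hand": 0.12},
    {"x": 0.14, "y": -0.008, "z": 0, "ax": 0, "ay": 0, "az": 0, "hand": 0.12},
    {"x": 0.175, "y": -0.01, "z": 0, "ax": 0, "ay": 0, "az": 0, "hand": 0.12},
    {"x": 0.21, "y": -0.012, "z": 0, "ax": 0, "ay": 0, "az": 0, "hand": 0.12},
    {"x": 0.24, "y": -0.0146, "z": 0, "ax": 0, "ay": 0, "az": 0, "hand": 0.12},
    {"x": 0.2495, "y": -0.0146, "z": 0, "ax": 0, "ay": 0, "az": 0, "hand": 0.12},
    {"x": 0.2495, "y": -0.0146, "z": 0.02, "ax": 0, "ay": 0, "az": 0, "hand": 0.12},
    {"x": 0.2495, "y": -0.0146, "z": 0.04, "ax": 0, "ay": 0, "az": 0, "hand": 0.12},
    {"x": 0.2495, "y": -0.0146, "z": 0.055, "ax": 0, "ay": 0, "az": 0, "hand": 0.12},
    {"x": 0.2495, "y": -0.0146, "z": 0.055, "ax": 0, "ay": 0, "az": 0, "hand": 0.12},
  ],
)

```text
clock: 10.42
tcp_pos: [0.5469, 0.123, 0.0595]
orientation: [-0.003, 0.738, 0.675, -0.003]
wrist_force: [-0.6, -0.3, -0.8]
finger_gap: 0.0228
```

```bash
python3 -c "
from h import *
go((.552,.1230,.042),(.552,.123,.0315))
"
```

```text
t 10.42 tcp [0.5469 0.123  0.0595] F [-0.6 -0.3 -0.8] gap 0.0228 rot [-0.01   0.    -0.004]
(0.552, 0.123, 0.042) -> [0.0005 0.0052 0.0175]
(0.552, 0.123, 0.0315) -> [0.0005 0.0053 0.028 ]
```

Emit:
carry_out(
  plan=[
    {"x": 0.0005, "y": 0.0052, "z": 0, "ax": 0, "ay": 0, "az": 0, "hand": 0.12},
    {"x": 0.0005, "y": 0.0052, "z": 0, "ax": 0, "ay": 0, "az": 0, "hand": 0.12},
    {"x": 0.0005, "y": 0.0052, "z": 0.003, "ax": 0, "ay": 0, "az": 0, "hand": 0.12},
    {"x": 0.0005, "y": 0.0052, "z": 0.006, "ax": 0, "ay": 0, "az": 0, "hand": 0.12},
    {"x": 0.0005, "y": 0.0052, "z": 0.01, "ax": 0, "ay": 0, "az": 0, "hand": 0.12},
    {"x": 0.0005, "y": 0.0052, "z": 0.014, "ax": 0, "ay": 0, "az": 0, "hand": 0.12},
    {"x": 0.0005, "y": 0.0052, "z": 0.017, "ax": 0, "ay": 0, "az": 0, "hand": 0.12},
    {"x": 0.0005, "y": 0.0052, "z": 0.018, "ax": 0, "ay": 0, "az": 0, "hand": 0.12},
  ],
)

```text
clock: 11.08
tcp_pos: [0.5515, 0.1229, 0.0409]
orientation: [-0.004, 0.738, 0.675, -0.004]
wrist_force: [0.0, 0.1, -0.6]
finger_gap: 0.0224
```

```bash
python3 -c "
from h import *
go((.552,.123,.0315))
"
```

```text
t 11.08 tcp [0.5515 0.1229 0.0409] F [ 0.   0.1 -0.6] gap 0.0224 rot [-0.01   0.001 -0.005]
(0.552, 0.123, 0.0315) -> [0.0001 0.0006 0.0094]
```

No contact so far, foot inside the mouth. Push on.

Emit:
carry_out(
  plan=[
    {"x": 0, "y": 0, "z": 0.002, "ax": -0.01, "ay": 0, "az": 0, "hand": 0.12},
    {"x": 0, "y": 0, "z": 0.004, "ax": -0.01, "ay": 0, "az": 0, "hand": 0.12},
    {"x": 0, "y": 0, "z": 0.006, "ax": -0.01, "ay": 0, "az": 0, "hand": 0.12},
    {"x": 0, "y": 0, "z": 0.008, "ax": -0.01, "ay": 0, "az": 0, "hand": 0.12},
    {"x": 0, "y": 0, "z": 0.01, "ax": -0.01, "ay": 0, "az": 0, "hand": 0.12},
    {"x": 0, "y": 0, "z": 0.01, "ax": -0.01, "ay": 0, "az": 0, "hand": 0.12},
  ],
)

```text
clock: 11.58
tcp_pos: [0.5517, 0.123, 0.0315]
orientation: [0.001, 0.738, 0.675, 0.0]
wrist_force: [-1.3, -0.3, 5.8]
finger_gap: 0.0222
```

Emit:
carry_out(
  plan=[
    {"x": 0, "y": 0, "z": 0.0015, "ax": 0, "ay": 0, "az": 0, "hand": 0.12},
    {"x": 0, "y": 0, "z": 0.0022, "ax": 0, "ay": 0, "az": 0, "hand": 0.12},
    {"x": 0, "y": 0, "z": 0.0022, "ax": 0, "ay": 0, "az": 0, "hand": 0.12},
  ],
)

```text
clock: 11.83
tcp_pos: [0.5521, 0.123, 0.0313]
orientation: [0.001, 0.738, 0.675, 0.001]
wrist_force: [-5.2, -0.4, 16.5]
finger_gap: 0.0227
```

Emit:
carry_out(
  plan=[
    {"x": 0, "y": 0, "z": 0, "ax": 0, "ay": 0, "az": 0, "hand": 1},
    {"x": 0, "y": 0, "z": 0, "ax": 0, "ay": 0, "az": 0, "hand": 1},
    {"x": 0, "y": 0, "z": 0, "ax": 0, "ay": 0, "az": 0, "hand": 1},
    {"x": 0, "y": 0, "z": 0, "ax": 0, "ay": 0, "az": 0, "hand": 1},
    {"x": 0, "y": 0, "z": 0, "ax": 0, "ay": 0, "az": 0, "hand": 1},
    {"x": 0, "y": 0, "z": -0.03, "ax": 0, "ay": 0, "az": 0, "hand": 1},
    {"x": 0, "y": 0, "z": -0.06, "ax": 0, "ay": 0, "az": 0, "hand": 1},
    {"x": 0, "y": 0, "z": -0.09, "ax": 0, "ay": 0, "az": 0, "hand": 1},
    {"x": 0, "y": 0, "z": -0.09, "ax": 0, "ay": 0, "az": 0, "hand": 1},
  ],
)

```text
clock: 12.58
tcp_pos: [0.5555, 0.1234, 0.1271]
orientation: [0.004, 0.738, 0.675, 0.004]
wrist_force: [0.7, 0.5, 0.6]
finger_gap: 0.0854
```

```bash
python3 -c "
from h import *
import cv2
go((.604,-.1345,.12))
a=viewer.read_camera('scene')[130:220,250:370,::-1]
cv2.imwrite('pics/c4.png',cv2.resize(a,None,fx=6,fy=6,interpolation=cv2.INTER_CUBIC))
"
```

```text
t 12.58 tcp [0.5555 0.1234 0.1271] F [0.7 0.5 0.6] gap 0.0854 rot [ 0.012 -0.001 -0.004]
(0.604, -0.1345, 0.12) -> [-0.2526  0.0711  0.0077]
```

View pics/c4.png

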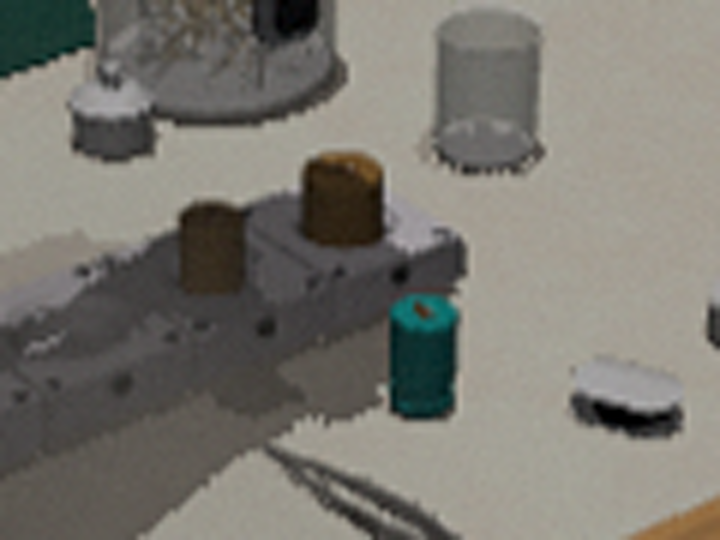

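Emit:
carry_out(
  plan=[
    {"x": -0.036, "y": 0.01, "z": 0.004, "ax": 0, "ay": 0, "az": 0, "hand": 1},
    {"x": -0.072, "y": 0.02, "z": 0.005, "ax": 0.012, "ay": 0, "az": 0, "hand": 1},
    {"x": -0.108, "y": 0.03, "z": 0.006, "ax": 0.012, "ay": 0, "az": 0, "hand": 1},
    {"x": -0.144, "y": 0.04, "z": 0.007, "ax": 0.012, "ay": 0, "az": 0, "hand": 1},
    {"x": -0.18, "y": 0.05, "z": 0.007, "ax": 0.012, "ay": 0, "az": 0, "hand": 1},
    {"x": -0.216, "y": 0.06, "z": 0.007, "ax": 0.012, "ay": 0, "az": 0, "hand": 1},
    {"x": -0.245, "y": 0.069, "z": 0.007, "ax": 0.012, "ay": 0, "az": 0, "hand": 1},
    {"x": -0.2525, "y": 0.071, "z": 0.007, "ax": 0.012, "ay": 0, "az": 0, "hand": 1},
    {"x": -0.2525, "y": 0.071, "z": 0.007, "ax": 0.012, "ay": 0, "az": 0, "hand": 1},
    {"x": -0.2525, "y": 0.071, "z": 0.007, "ax": 0.012, "ay": 0, "az": 0, "hand": 1},
    {"x": -0.2525, "y": 0.071, "z": 0.007, "ax": 0.012, "ay": 0, "az": 0, "hand": 1},
  ],
)

```text
clock: 13.55
tcp_pos: [0.602, -0.1329, 0.1173]
orientation: [-0.002, 0.737, 0.675, -0.001]
wrist_force: [0.4, 0.1, 0.1]
finger_gap: 0.0853
```

```bash
python3 -c "
from h import *
go((.604,-.1345,.0275))
"
```

```text
t 13.55 tcp [ 0.602  -0.1329  0.1173] F [0.4 0.1 0.1] gap 0.0853 rot [-0.005 -0.001 -0.003]
(0.604, -0.1345, 0.0275) -> [-0.0015  0.0026  0.0898]
```

Emit:
carry_out(
  plan=[
    {"x": -0.001, "y": 0.0022, "z": 0.03, "ax": 0, "ay": 0, "az": 0, "hand": 1},
    {"x": -0.001, "y": 0.0022, "z": 0.06, "ax": 0, "ay": 0, "az": 0, "hand": 1},
    {"x": -0.001, "y": 0.0022, "z": 0.085, "ax": 0, "ay": 0, "az": 0, "hand": 1},
    {"x": -0.001, "y": 0.0022, "z": 0.09, "ax": 0, "ay": 0, "az": 0, "hand": 1},
    {"x": -0.001, "y": 0.0022, "z": 0.09, "ax": 0, "ay": 0, "az": 0, "hand": 1},
    {"x": -0.001, "y": 0.0022, "z": 0.09, "ax": 0, "ay": 0, "az": 0, "hand": 0.25},
    {"x": -0.001, "y": 0.0022, "z": 0.09, "ax": 0, "ay": 0, "az": 0, "hand": 0.25},
    {"x": -0.001, "y": 0.0022, "z": 0.09, "ax": 0, "ay": 0, "az": 0, "hand": 0.25},
    {"x": -0.001, "y": 0.0022, "z": 0.09, "ax": 0, "ay": 0, "az": 0, "hand": 0.25},
    {"x": -0.001, "y": 0.0022, "z": 0.09, "ax": 0, "ay": 0, "az": 0, "hand": 0.25},
    {"x": -0.001, "y": 0.0022, "z": 0.09, "ax": 0, "ay": 0, "az": 0, "hand": 0.25},
  ],
)

```text
clock: 14.47
tcp_pos: [0.6051, -0.1343, 0.0293]
orientation: [-0.001, 0.737, 0.675, -0.0]
wrist_force: [0.5, 1.5, 6.0]
finger_gap: 0.0358
```

Emit:
carry_out(
  plan=[
    {"x": 0, "y": 0, "z": -0.03, "ax": 0, "ay": 0, "az": 0, "hand": 0.25},
    {"x": 0, "y": 0, "z": -0.06, "ax": 0, "ay": 0, "az": 0, "hand": 0.25},
    {"x": 0, "y": 0, "z": -0.09, "ax": 0, "ay": 0, "az": 0, "hand": 0.25},
    {"x": 0, "y": 0, "z": -0.09, "ax": 0, "ay": 0, "az": 0, "hand": 0.25},
    {"x": 0, "y": 0, "z": -0.09, "ax": 0, "ay": 0, "az": 0, "hand": 0.25},
  ],
)

```text
clock: 14.88
tcp_pos: [0.607, -0.1352, 0.1222]
orientation: [0.002, 0.738, 0.675, 0.001]
wrist_force: [0.3, 0.3, -1.5]
finger_gap: 0.0358
```

```bash
python3 -c "
from h import *
import cv2
go((.4885,.1285,.12))
a=viewer.read_camera('scene')[130:220,330:450,::-1]
cv2.imwrite('pics/d1.png',cv2.resize(np.clip(a*1.6,0,255).astype(np.uint8),None,fx=6,fy=6,interpolation=cv2.INTER_CUBIC))
p=status.get_state()['tcp_pos']
for dz in (-.0195,.0205): print(((proj('scene',p+[0,0,dz])+.5-[330,130])*6).round())
"
```

```text
t 14.88 tcp [ 0.607  -0.1352  0.1222] F [ 0.3  0.3 -1.5] gap 0.0358 rot [ 0.004  0.    -0.003]
(0.4885, 0.1285, 0.12) -> [ 0.2522 -0.1412  0.0015]
[376. 321.]
[391. 210.]
```

View pics/d1.png

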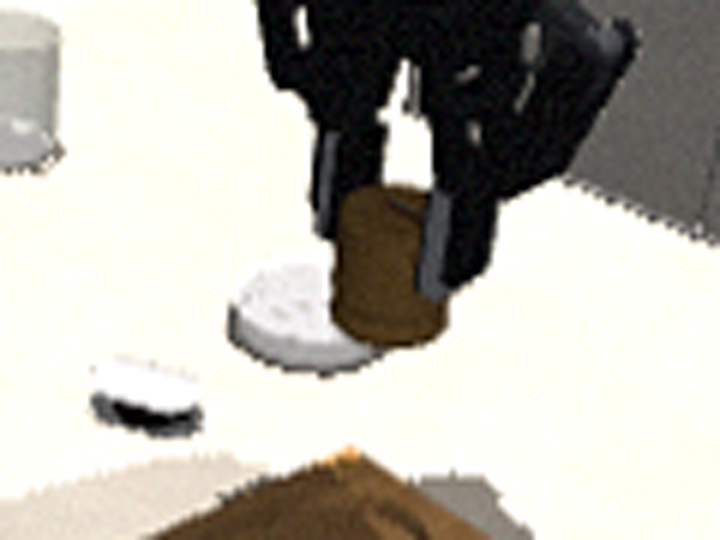

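Emit:
carry_out(
  plan=[
    {"x": 0.031, "y": -0.0175, "z": 0, "ax": 0, "ay": 0, "az": 0, "hand": 0.25},
    {"x": 0.062, "y": -0.035, "z": 0, "ax": 0, "ay": 0, "az": 0, "hand": 0.25},
    {"x": 0.093, "y": -0.0525, "z": 0, "ax": 0, "ay": 0, "az": 0, "hand": 0.25},
    {"x": 0.124, "y": -0.07, "z": 0, "ax": 0, "ay": 0, "az": 0, "hand": 0.25},
    {"x": 0.155, "y": -0.087, "z": 0, "ax": 0, "ay": 0, "az": 0, "hand": 0.25},
    {"x": 0.186, "y": -0.104, "z": 0, "ax": 0, "ay": 0, "az": 0, "hand": 0.25},
    {"x": 0.217, "y": -0.1215, "z": 0, "ax": 0, "ay": 0, "az": 0, "hand": 0.25},
    {"x": 0.243, "y": -0.136, "z": 0, "ax": 0, "ay": 0, "az": 0, "hand": 0.25},
    {"x": 0.252, "y": -0.141, "z": 0.01, "ax": 0, "ay": 0, "az": 0, "hand": 0.25},
    {"x": 0.252, "y": -0.141, "z": 0.03, "ax": 0, "ay": 0, "az": 0, "hand": 0.25},
    {"x": 0.252, "y": -0.141, "z": 0.05, "ax": 0, "ay": 0, "az": 0, "hand": 0.25},
    {"x": 0.252, "y": -0.141, "z": 0.055, "ax": 0, "ay": 0, "az": 0, "hand": 0.25},
  ],
)

```text
clock: 15.93
tcp_pos: [0.4838, 0.1288, 0.0613]
orientation: [-0.002, 0.737, 0.676, -0.002]
wrist_force: [-0.1, -0.1, -1.2]
finger_gap: 0.0354
```

```bash
python3 -c "
from h import *
go((.4885,.1285,.043),(.4885,.1285,.0323))
"
```

```text
t 15.93 tcp [0.4838 0.1288 0.0613] F [-0.1 -0.1 -1.2] gap 0.0354 rot [-0.006  0.001 -0.002]
(0.4885, 0.1285, 0.043) -> [0.0001 0.0049 0.0182]
(0.4885, 0.1285, 0.0323) -> [0.0001 0.0049 0.0289]
```

Emit:
carry_out(
  plan=[
    {"x": 0.0001, "y": 0.0052, "z": 0, "ax": -0.006, "ay": 0, "az": 0, "hand": 0.25},
    {"x": 0.0001, "y": 0.0052, "z": 0, "ax": -0.006, "ay": 0, "az": 0, "hand": 0.25},
    {"x": 0.0001, "y": 0.0052, "z": 0.003, "ax": -0.006, "ay": 0, "az": 0, "hand": 0.25},
    {"x": 0.0001, "y": 0.0052, "z": 0.006, "ax": -0.006, "ay": 0, "az": 0, "hand": 0.25},
    {"x": 0.0001, "y": 0.0052, "z": 0.01, "ax": -0.006, "ay": 0, "az": 0, "hand": 0.25},
    {"x": 0.0001, "y": 0.0052, "z": 0.014, "ax": -0.006, "ay": 0, "az": 0, "hand": 0.25},
    {"x": 0.0001, "y": 0.0052, "z": 0.017, "ax": -0.006, "ay": 0, "az": 0, "hand": 0.25},
    {"x": 0.0001, "y": 0.0052, "z": 0.018, "ax": -0.006, "ay": 0, "az": 0, "hand": 0.25},
  ],
)

```text
clock: 16.6
tcp_pos: [0.4885, 0.1284, 0.0427]
orientation: [-0.0, 0.737, 0.676, -0.001]
wrist_force: [0.5, 0.3, -1.3]
finger_gap: 0.0356
```

```bash
python3 -c "
from h import *
go((.4885,.1285,.0323))
"
```

```text
t 16.6 tcp [0.4885 0.1284 0.0427] F [ 0.5  0.3 -1.3] gap 0.0356 rot [-0.001  0.001 -0.002]
(0.4885, 0.1285, 0.0323) -> [0.0001 0.     0.0104]
```

Emit:
carry_out(
  plan=[
    {"x": 0, "y": 0, "z": 0.002, "ax": 0, "ay": 0, "az": 0, "hand": 0.25},
    {"x": 0, "y": 0, "z": 0.004, "ax": 0, "ay": 0, "az": 0, "hand": 0.25},
    {"x": 0, "y": 0, "z": 0.006, "ax": 0, "ay": 0, "az": 0, "hand": 0.25},
    {"x": 0, "y": 0, "z": 0.008, "ax": 0, "ay": 0, "az": 0, "hand": 0.25},
    {"x": 0, "y": 0, "z": 0.01, "ax": 0, "ay": 0, "az": 0, "hand": 0.25},
    {"x": 0, "y": 0, "z": 0.011, "ax": 0, "ay": 0, "az": 0, "hand": 0.25},
    {"x": 0, "y": 0, "z": 0.011, "ax": 0, "ay": 0, "az": 0, "hand": 0.25},
  ],
)

```text
clock: 17.18
tcp_pos: [0.4887, 0.1283, 0.0323]
orientation: [0.0, 0.737, 0.676, -0.001]
wrist_force: [-1.0, 1.3, 6.7]
finger_gap: 0.0356
```

Emit:
carry_out(
  plan=[
    {"x": 0, "y": 0, "z": 0.0015, "ax": 0, "ay": 0, "az": 0, "hand": 0.25},
    {"x": 0, "y": 0, "z": 0.002, "ax": 0, "ay": 0, "az": 0, "hand": 0.25},
    {"x": 0, "y": 0, "z": 0.002, "ax": 0, "ay": 0, "az": 0, "hand": 0.25},
  ],
)

```text
clock: 17.43
tcp_pos: [0.4888, 0.1283, 0.0322]
orientation: [0.001, 0.737, 0.676, -0.0]
wrist_force: [-6.2, -0.1, 19.4]
finger_gap: 0.0357
```

Home at 0.0322. Release and go for the 45.

Emit:
carry_out(
  plan=[
    {"x": 0, "y": 0, "z": 0, "ax": 0, "ay": 0, "az": 0, "hand": 1},
    {"x": 0, "y": 0, "z": 0, "ax": 0, "ay": 0, "az": 0, "hand": 1},
    {"x": 0, "y": 0, "z": 0, "ax": 0, "ay": 0, "az": 0, "hand": 1},
    {"x": 0, "y": 0, "z": 0, "ax": 0, "ay": 0, "az": 0, "hand": 1},
    {"x": 0, "y": 0, "z": 0, "ax": 0, "ay": 0, "az": 0, "hand": 1},
    {"x": 0, "y": 0, "z": -0.03, "ax": 0, "ay": 0, "az": 0, "hand": 1},
    {"x": 0, "y": 0, "z": -0.06, "ax": 0, "ay": 0, "az": 0, "hand": 1},
    {"x": 0, "y": 0, "z": -0.09, "ax": 0, "ay": 0, "az": 0, "hand": 1},
    {"x": 0, "y": 0, "z": -0.09, "ax": 0, "ay": 0, "az": 0, "hand": 1},
  ],
)

```text
clock: 18.18
tcp_pos: [0.4922, 0.1288, 0.1275]
orientation: [0.003, 0.737, 0.676, 0.003]
wrist_force: [0.9, 0.2, 0.5]
finger_gap: 0.0856
```

```bash
python3 -c "
from h import *
go((.479,-.1195,.12))
"
```

```text
t 18.18 tcp [0.4922 0.1288 0.1275] F [0.9 0.2 0.5] gap 0.0856 rot [ 0.009 -0.    -0.002]
(0.479, -0.1195, 0.12) -> [-0.2485  0.0083  0.0075]
```

Emit:
carry_out(
  plan=[
    {"x": -0.036, "y": 0.001, "z": 0.004, "ax": 0, "ay": 0, "az": 0, "hand": 1},
    {"x": -0.072, "y": 0.002, "z": 0.005, "ax": 0.009, "ay": 0, "az": 0, "hand": 1},
    {"x": -0.108, "y": 0.004, "z": 0.006, "ax": 0.009, "ay": 0, "az": 0, "hand": 1},
    {"x": -0.144, "y": 0.005, "z": 0.007, "ax": 0.009, "ay": 0, "az": 0, "hand": 1},
    {"x": -0.18, "y": 0.006, "z": 0.007, "ax": 0.009, "ay": 0, "az": 0, "hand": 1},
    {"x": -0.216, "y": 0.007, "z": 0.007, "ax": 0.009, "ay": 0, "az": 0, "hand": 1},
    {"x": -0.242, "y": 0.008, "z": 0.007, "ax": 0.009, "ay": 0, "az": 0, "hand": 1},
    {"x": -0.2485, "y": 0.0083, "z": 0.007, "ax": 0.009, "ay": 0, "az": 0, "hand": 1},
    {"x": -0.2485, "y": 0.0083, "z": 0.007, "ax": 0.009, "ay": 0, "az": 0, "hand": 1},
    {"x": -0.2485, "y": 0.0083, "z": 0.007, "ax": 0.009, "ay": 0, "az": 0, "hand": 1},
    {"x": -0.2485, "y": 0.0083, "z": 0.007, "ax": 0.009, "ay": 0, "az": 0, "hand": 1},
  ],
)

```text
clock: 19.1
tcp_pos: [0.4787, -0.1183, 0.1201]
orientation: [-0.001, 0.737, 0.676, 0.0]
wrist_force: [0.3, 0.7, 0.6]
finger_gap: 0.0851
```

```bash
python3 -c "
from h import *
import cv2
go((.479,-.1195,.0275))
a=viewer.read_camera('scene')[120:270,200:440,::-1]
cv2.imwrite('pics/e0.png',cv2.resize(a,None,fx=3,fy=3,interpolation=cv2.INTER_CUBIC))
"
```

```text
t 19.1 tcp [ 0.4787 -0.1183  0.1201] F [0.3 0.7 0.6] gap 0.0851 rot [-0.001 -0.001 -0.001]
(0.479, -0.1195, 0.0275) -> [-0.0013  0.0005  0.0926]
```

View pics/e0.png

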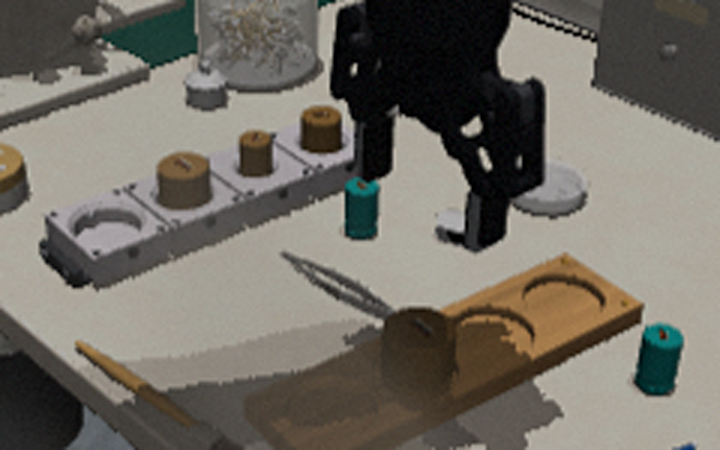

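Emit:
carry_out(
  plan=[
    {"x": -0.001, "y": 0.0005, "z": 0.03, "ax": 0, "ay": 0, "az": 0, "hand": 1},
    {"x": -0.001, "y": 0.0005, "z": 0.06, "ax": 0, "ay": 0, "az": 0, "hand": 1},
    {"x": -0.001, "y": 0.0005, "z": 0.087, "ax": 0, "ay": 0, "az": 0, "hand": 1},
    {"x": -0.001, "y": 0.0005, "z": 0.092, "ax": 0, "ay": 0, "az": 0, "hand": 1},
    {"x": -0.001, "y": 0.0005, "z": 0.092, "ax": 0, "ay": 0, "az": 0, "hand": 1},
    {"x": -0.001, "y": 0.0005, "z": 0.092, "ax": 0, "ay": 0, "az": 0, "hand": 0.33},
    {"x": -0.001, "y": 0.0005, "z": 0.092, "ax": 0, "ay": 0, "az": 0, "hand": 0.33},
    {"x": -0.001, "y": 0.0005, "z": 0.092, "ax": 0, "ay": 0, "az": 0, "hand": 0.33},
    {"x": -0.001, "y": 0.0005, "z": 0.092, "ax": 0, "ay": 0, "az": 0, "hand": 0.33},
    {"x": -0.001, "y": 0.0005, "z": 0.092, "ax": 0, "ay": 0, "az": 0, "hand": 0.33},
    {"x": -0.001, "y": 0.0005, "z": 0.092, "ax": 0, "ay": 0, "az": 0, "hand": 0.33},
  ],
)

```text
clock: 20.07
tcp_pos: [0.4805, -0.1194, 0.0302]
orientation: [0.001, 0.737, 0.676, 0.001]
wrist_force: [-1.1, 1.6, 6.7]
finger_gap: 0.0422
```

Emit:
carry_out(
  plan=[
    {"x": 0, "y": 0, "z": -0.03, "ax": 0, "ay": 0, "az": 0, "hand": 0.33},
    {"x": 0, "y": 0, "z": -0.06, "ax": 0, "ay": 0, "az": 0, "hand": 0.33},
    {"x": 0, "y": 0, "z": -0.09, "ax": 0, "ay": 0, "az": 0, "hand": 0.33},
    {"x": 0, "y": 0, "z": -0.09, "ax": 0, "ay": 0, "az": 0, "hand": 0.33},
    {"x": 0, "y": 0, "z": -0.09, "ax": 0, "ay": 0, "az": 0, "hand": 0.33},
  ],
)

```text
clock: 20.48
tcp_pos: [0.4822, -0.1203, 0.123]
orientation: [0.004, 0.737, 0.676, 0.002]
wrist_force: [0.1, -1.0, -0.9]
finger_gap: 0.0424
```

```bash
python3 -c "
from h import *
import cv2
go((.4248,.134,.12))
a=viewer.read_camera('scene')[130:250,270:430,::-1]
cv2.imwrite('pics/e1.png',cv2.resize(np.clip(a*1.6,0,255).astype(np.uint8),None,fx=4,fy=4,interpolation=cv2.INTER_CUBIC))
"
```

```text
t 20.48 tcp [ 0.4822 -0.1203  0.123 ] F [ 0.1 -1.  -0.9] gap 0.0424 rot [ 0.009  0.002 -0.001]
(0.4248, 0.134, 0.12) -> [ 0.2485 -0.0789  0.0019]
```

View pics/e1.png

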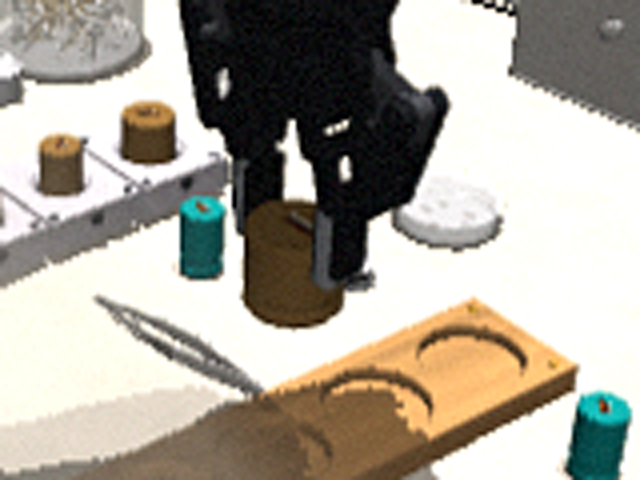

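Emit:
carry_out(
  plan=[
    {"x": 0.033, "y": -0.01, "z": 0, "ax": 0.009, "ay": 0, "az": 0, "hand": 0.33},
    {"x": 0.066, "y": -0.0205, "z": 0, "ax": 0.009, "ay": 0, "az": 0, "hand": 0.33},
    {"x": 0.099, "y": -0.031, "z": 0, "ax": 0.009, "ay": 0, "az": 0, "hand": 0.33},
    {"x": 0.132, "y": -0.041, "z": 0, "ax": 0.009, "ay": 0, "az": 0, "hand": 0.33},
    {"x": 0.165, "y": -0.0515, "z": 0, "ax": 0.009, "ay": 0, "az": 0, "hand": 0.33},
    {"x": 0.198, "y": -0.0615, "z": 0, "ax": 0.009, "ay": 0, "az": 0, "hand": 0.33},
    {"x": 0.228, "y": -0.071, "z": 0, "ax": 0.009, "ay": 0, "az": 0, "hand": 0.33},
    {"x": 0.246, "y": -0.0775, "z": 0, "ax": 0.009, "ay": 0, "az": 0, "hand": 0.33},
    {"x": 0.2486, "y": -0.0775, "z": 0.01, "ax": 0.009, "ay": 0, "az": 0, "hand": 0.33},
    {"x": 0.2486, "y": -0.0775, "z": 0.03, "ax": 0.009, "ay": 0, "az": 0, "hand": 0.33},
    {"x": 0.2486, "y": -0.0775, "z": 0.05, "ax": 0.009, "ay": 0, "az": 0, "hand": 0.33},
    {"x": 0.2486, "y": -0.0775, "z": 0.055, "ax": 0.009, "ay": 0, "az": 0, "hand": 0.33},
  ],
)

```text
clock: 21.53
tcp_pos: [0.422, 0.1343, 0.0622]
orientation: [-0.003, 0.736, 0.677, -0.004]
wrist_force: [-1.1, -0.1, -0.5]
finger_gap: 0.0425
```

```bash
python3 -c "
from h import *
go((.4262,.134,.044))
"
```

```text
t 21.53 tcp [0.422  0.1343 0.0622] F [-1.1 -0.1 -0.5] gap 0.0425 rot [-0.01   0.002  0.   ]
(0.4262, 0.134, 0.044) -> [0.0001 0.0044 0.0182]
```

Emit:
carry_out(
  plan=[
    {"x": 0.0001, "y": 0.0046, "z": 0, "ax": -0.01, "ay": 0, "az": 0, "hand": 0.33},
    {"x": 0.0001, "y": 0.0046, "z": 0, "ax": -0.01, "ay": 0, "az": 0, "hand": 0.33},
    {"x": 0.0001, "y": 0.0046, "z": 0.003, "ax": -0.01, "ay": 0, "az": 0, "hand": 0.33},
    {"x": 0.0001, "y": 0.0046, "z": 0.006, "ax": -0.01, "ay": 0, "az": 0, "hand": 0.33},
    {"x": 0.0001, "y": 0.0046, "z": 0.01, "ax": -0.01, "ay": 0, "az": 0, "hand": 0.33},
    {"x": 0.0001, "y": 0.0046, "z": 0.014, "ax": -0.01, "ay": 0, "az": 0, "hand": 0.33},
    {"x": 0.0001, "y": 0.0046, "z": 0.017, "ax": -0.01, "ay": 0, "az": 0, "hand": 0.33},
    {"x": 0.0001, "y": 0.0046, "z": 0.018, "ax": -0.01, "ay": 0, "az": 0, "hand": 0.33},
  ],
)

```text
clock: 22.2
tcp_pos: [0.426, 0.1339, 0.0437]
orientation: [0.0, 0.736, 0.676, -0.001]
wrist_force: [-0.4, 0.1, -1.0]
finger_gap: 0.0426
```

```bash
python3 -c "
from h import *
go((.4262,.134,.0332))
"
```

```text
t 22.2 tcp [0.426  0.1339 0.0437] F [-0.4  0.1 -1. ] gap 0.0426 rot [-0.001  0.002 -0.   ]
(0.4262, 0.134, 0.0332) -> [0.0001 0.0002 0.0105]
```

Emit:
carry_out(
  plan=[
    {"x": 0, "y": 0, "z": 0.002, "ax": 0, "ay": 0, "az": 0, "hand": 0.33},
    {"x": 0, "y": 0, "z": 0.004, "ax": 0, "ay": 0, "az": 0, "hand": 0.33},
    {"x": 0, "y": 0, "z": 0.006, "ax": 0, "ay": 0, "az": 0, "hand": 0.33},
    {"x": 0, "y": 0, "z": 0.008, "ax": 0, "ay": 0, "az": 0, "hand": 0.33},
    {"x": 0, "y": 0, "z": 0.01, "ax": 0, "ay": 0, "az": 0, "hand": 0.33},
    {"x": 0, "y": 0, "z": 0.011, "ax": 0, "ay": 0, "az": 0, "hand": 0.33},
    {"x": 0, "y": 0, "z": 0.011, "ax": 0, "ay": 0, "az": 0, "hand": 0.33},
  ],
)

```text
clock: 22.78
tcp_pos: [0.4262, 0.1339, 0.0332]
orientation: [0.001, 0.736, 0.676, -0.001]
wrist_force: [-1.2, 0.7, 7.5]
finger_gap: 0.0422
```

Emit:
carry_out(
  plan=[
    {"x": 0, "y": 0, "z": 0.0015, "ax": 0, "ay": 0, "az": 0, "hand": 0.33},
    {"x": 0, "y": 0, "z": 0.002, "ax": 0, "ay": 0, "az": 0, "hand": 0.33},
    {"x": 0, "y": 0, "z": 0.002, "ax": 0, "ay": 0, "az": 0, "hand": 0.33},
  ],
)

```text
clock: 23.03
tcp_pos: [0.4263, 0.1339, 0.0331]
orientation: [0.001, 0.736, 0.677, -0.0]
wrist_force: [-7.6, -0.7, 25.6]
finger_gap: 0.0427
```

Home at 0.0331. Release, rise, and retreat clear for a final look.

Emit:
carry_out(
  plan=[
    {"x": 0, "y": 0, "z": 0, "ax": 0, "ay": 0, "az": 0, "hand": 1},
    {"x": 0, "y": 0, "z": 0, "ax": 0, "ay": 0, "az": 0, "hand": 1},
    {"x": 0, "y": 0, "z": 0, "ax": 0, "ay": 0, "az": 0, "hand": 1},
    {"x": 0, "y": 0, "z": 0, "ax": 0, "ay": 0, "az": 0, "hand": 1},
    {"x": 0, "y": 0, "z": 0, "ax": 0, "ay": 0, "az": 0, "hand": 1},
    {"x": 0, "y": 0, "z": -0.03, "ax": 0, "ay": 0, "az": 0, "hand": 1},
    {"x": 0, "y": 0, "z": -0.06, "ax": 0, "ay": 0, "az": 0, "hand": 1},
    {"x": 0, "y": 0, "z": -0.09, "ax": 0, "ay": 0, "az": 0, "hand": 1},
    {"x": 0, "y": 0, "z": -0.13, "ax": 0, "ay": 0, "az": 0, "hand": 1},
    {"x": -0.03, "y": 0, "z": -0.16, "ax": 0, "ay": 0, "az": 0, "hand": 1},
    {"x": -0.06, "y": 0, "z": -0.17, "ax": 0, "ay": 0, "az": 0, "hand": 1},
    {"x": -0.1, "y": 0, "z": -0.17, "ax": 0, "ay": 0, "az": 0, "hand": 1},
  ],
)

```text
clock: 24.03
tcp_pos: [0.4198, 0.0345, 0.2066]
orientation: [0.003, 0.735, 0.678, 0.002]
wrist_force: [0.4, -0.6, 0.3]
finger_gap: 0.0853
```

Emit:
carry_out(
  plan=[
    {"x": -0.04, "y": 0, "z": 0, "ax": 0, "ay": 0, "az": 0, "hand": 1},
    {"x": -0.08, "y": 0, "z": 0, "ax": 0, "ay": 0, "az": 0, "hand": 1},
    {"x": -0.12, "y": 0, "z": 0, "ax": 0, "ay": 0, "az": 0, "hand": 1},
    {"x": -0.15, "y": 0, "z": 0, "ax": 0, "ay": 0, "az": 0, "hand": 1},
    {"x": -0.15, "y": 0, "z": 0, "ax": 0, "ay": 0, "az": 0, "hand": 1},
    {"x": -0.15, "y": 0, "z": 0, "ax": 0, "ay": 0, "az": 0, "hand": 1},
    {"x": -0.15, "y": 0, "z": 0, "ax": 0, "ay": 0, "az": 0, "hand": 1},
  ],
)

```text
clock: 24.62
tcp_pos: [0.4073, -0.1148, 0.2064]
orientation: [0.003, 0.735, 0.678, 0.002]
wrist_force: [-0.0, 0.3, -0.5]
finger_gap: 0.0852
```

```bash
python3 -c "
from h import *
import cv2
s=viewer.read_camera('scene')[:,:,::-1];t=viewer.read_camera('top')[:,:,::-1]
a=cv2.resize(s[140:230,205:355],None,fx=5,fy=5,interpolation=cv2.INTER_CUBIC)
cv2.imwrite('pics/f1.png',a)
cv2.imwrite('pics/f2.png',cv2.resize(t[125:275,215:395],None,fx=4,fy=4,interpolation=cv2.INTER_CUBIC))
N={32:(.616,.1175),25:(.552,.123),38:(.4885,.1285),45:(.4246,.134)}
for k,(x,y) in N.items():
  print(k,[((proj('scene',(x,y,z))+.5-[205,140])*5).round() for z in(.051,.058)])
go()
"
```

```text
32 [array([509.,  89.]), array([509.,  76.])]
25 [array([395., 130.]), array([395., 116.])]
38 [array([274., 173.]), array([274., 159.])]
45 [array([143., 220.]), array([142., 205.])]
t 24.72 tcp [ 0.4075 -0.1139  0.2066] F [-0.3  0.6 -0.5] gap 0.0853 rot [0.007 0.001 0.005]
```

View pics/f1.png

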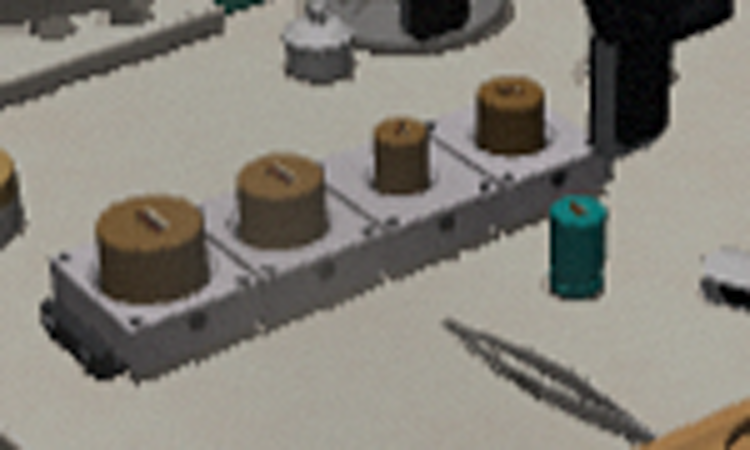

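View pics/f2.png

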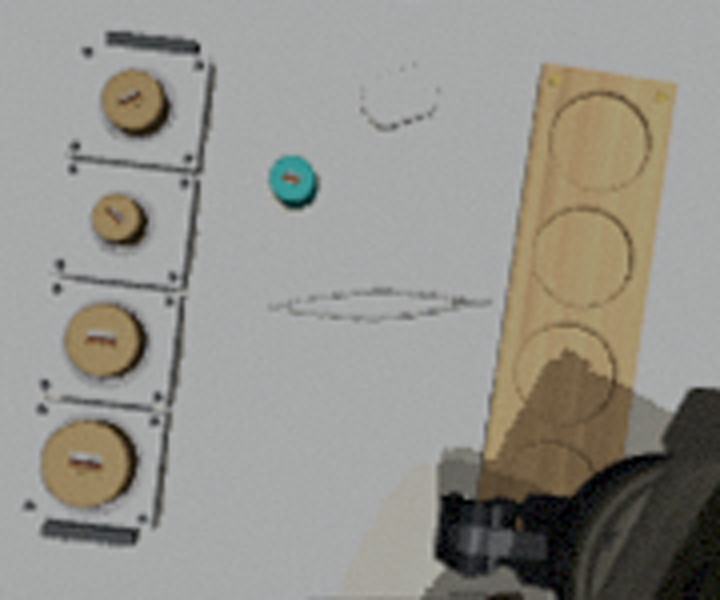

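```bash
python3 -c "
from workcell import env
print(env.hand_in())"
```

```text
the job is handed in; nothing more can be done
None
```

I moved all four mounts from the rack into their own nests, pushed each one home, and handed the job in at about 24.7 s.

- **Order:** from the far end of the rail towards the robot, the nests now hold 32, 25, 38 and 45 mm. All stand upright with the polished face up.
- **Seating:** each push ended on a stiff stop (15 to 26 N) within 0.3 mm of the tool height I expected for fully home. In the last scene picture the face centres lie within 3 rows of the home position in the 5x enlargement; a mount still held up on the balls would be about 14 rows off.
- **Left alone:** the tweezers, the loupe and the turquoise look-alike near the rail show no visible movement in the last top picture. I did not touch the second turquoise one, at the rack's far side.
- **Robot:** the gripper is open and clear of everything, about 0.2 m up.

**What went wrong or disagreed:**
- **First try with the 32 mm mount:** it hit the rim of its mouth at about 37 N because the arm had not settled. I lifted it, re-centred and lowered it slowly, and it went in.
- **Camera disagreement:** the two cameras differed by 3 to 4 mm in y on the rack side. The jaws took that up by centring the mounts as they closed.
- **Sideways offset:** the last scene picture still shows about 1.5 px on three of the mounts. I put that down to calibration, since each sits in its bore.

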